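# Stack the leftover boxes for the fridge, heaviest at the bottom

## Task

The closed food boxes on the stove cover look alike, but each is filled differently, and only lifting them tells which is heavier. Stack all of them in one square column in the middle of the little wooden board, lined up with it and each seated inside the lid rim of the box below, in order of weight with the heaviest at the bottom and the lightest on top, so that the pile can be carried steadily to the fridge. Leave everything else where it stands.

Things in the scene. Friction and masses are not known exactly. Their poses are not given: they have to be found in the camera images.
- board_mid (a point): fixed small wooden serving board lying on the stove cover, 150 mm (its x) by 104 mm (its y), 14 mm thick, with a handle tongue 48 mm long at its -x end; this point is the middle of its upper face (the tongue not counted)
- cover_top (a point): fixed planked wooden stove cover over the front burners, 300 mm (x) by 676 mm (y); boxes, serving board, shaker and spoon start on it; this point is the middle of its upper face, 58 mm above the cooktop
- box_a (a point): one of up to five identical white food boxes (any may be absent), 104 mm (x) by 58 mm (y, grip here: flat sides), 52 mm from underside to lid; a rim 3 mm thick stands 3.5 mm above the lid's edge. The foot, 90 x 44 x 5 mm, drops inside the rim (98 x 52 mm) of a box below: stacking pitch 52 mm. Weight 0.1 to 0.9 kg, each at least 0.11 kg from the others; looks do not tell. Point: its centre, 27 mm above its underside
- box_b (a point): one of up to five identical white food boxes (any may be absent), 104 mm (x) by 58 mm (y, grip here: flat sides), 52 mm from underside to lid; a rim 3 mm thick stands 3.5 mm above the lid's edge. The foot, 90 x 44 x 5 mm, drops inside the rim (98 x 52 mm) of a box below: stacking pitch 52 mm. Weight 0.1 to 0.9 kg, each at least 0.11 kg from the others; looks do not tell. Point: its centre, 27 mm above its underside
- box_c (a point): one of up to five identical white food boxes (any may be absent), 104 mm (x) by 58 mm (y, grip here: flat sides), 52 mm from underside to lid; a rim 3 mm thick stands 3.5 mm above the lid's edge. The foot, 90 x 44 x 5 mm, drops inside the rim (98 x 52 mm) of a box below: stacking pitch 52 mm. Weight 0.1 to 0.9 kg, each at least 0.11 kg from the others; looks do not tell. Point: its centre, 27 mm above its underside
- box_d (a point): one of up to five identical white food boxes (any may be absent), 104 mm (x) by 58 mm (y, grip here: flat sides), 52 mm from underside to lid; a rim 3 mm thick stands 3.5 mm above the lid's edge. The foot, 90 x 44 x 5 mm, drops inside the rim (98 x 52 mm) of a box below: stacking pitch 52 mm. Weight 0.1 to 0.9 kg, each at least 0.11 kg from the others; looks do not tell. Point: its centre, 27 mm above its underside
- box_e (a point): one of up to five identical white food boxes (any may be absent), 104 mm (x) by 58 mm (y, grip here: flat sides), 52 mm from underside to lid; a rim 3 mm thick stands 3.5 mm above the lid's edge. The foot, 90 x 44 x 5 mm, drops inside the rim (98 x 52 mm) of a box below: stacking pitch 52 mm. Weight 0.1 to 0.9 kg, each at least 0.11 kg from the others; looks do not tell. Point: its centre, 27 mm above its underside
- chilli: bystander, to be left where it stands: slim sauce bottle, 48 x 183 mm; origin at the centre of its underside
- mill: bystander, to be left where it stands: wooden pepper mill, 58 x 170 mm; origin at the centre of its underside
- shaker: bystander, to be left where it stands: salt shaker of glass, 44 x 90 mm, on the stove cover; origin at the centre of its underside
- spoon: bystander, to be left where it stands: tablespoon lying flat on the stove cover, 191 mm long; origin at the centre of its underside
Things that resemble listed ones, but are neither listed nor needed, are in the scene too. What is shaped like the part that bears box_b but orange is not meant.

How it is judged:
At the end, for the whole second after the job is handed in: every box present is in one column within 30 mm of the board's middle, at rest, upright (0.06 rad), lined up with the board (0.2 rad), seated (height within 2.5 mm of whole 52 mm steps above the board), each box heavier than any above it (horizontal distance between each of load_1, load_2, load_3, load_4, load_5 and board_mid below 0.03 m and (z of load_1 in the frame of board_mid between -0.0025 and 0.0025 m or z of load_1 in the frame of board_mid between 0.0495 and 0.0545 m or z of load_1 in the frame of board_mid between 0.1015 and 0.1065 m or z of load_1 in the frame of board_mid between 0.1535 and 0.1585 m or z of load_1 in the frame of board_mid between 0.2055 and 0.2105 m) and angle between each of load_1, load_2, load_3, load_4, load_5's own z axis and vertical below 0.06 rad and angle between the x axis of each of load_1, load_2, load_3, load_4, load_5 and the x axis of board_mid, either way round below 0.2 rad and linear speed of each of load_1, load_2, load_3, load_4, load_5 below 0.02 m/s and (z of load_2 in the frame of board_mid between -0.0025 and 0.0025 m or z of load_2 in the frame of board_mid between 0.0495 and 0.0545 m or z of load_2 in the frame of board_mid between 0.1015 and 0.1065 m or z of load_2 in the frame of board_mid between 0.1535 and 0.1585 m or z of load_2 in the frame of board_mid between 0.2055 and 0.2105 m) and (z of load_3 in the frame of board_mid between -0.0025 and 0.0025 m or z of load_3 in the frame of board_mid between 0.0495 and 0.0545 m or z of load_3 in the frame of board_mid between 0.1015 and 0.1065 m or z of load_3 in the frame of board_mid between 0.1535 and 0.1585 m or z of load_3 in the frame of board_mid between 0.2055 and 0.2105 m) and (z of load_4 in the frame of board_mid between -0.0025 and 0.0025 m or z of load_4 in the frame of board_mid between 0.0495 and 0.0545 m or z of load_4 in the frame of board_mid between 0.1015 and 0.1065 m or z of load_4 in the frame of board_mid between 0.1535 and 0.1585 m or z of load_4 in the frame of board_mid between 0.2055 and 0.2105 m) and (z of load_5 in the frame of board_mid between -0.0025 and 0.0025 m or z of load_5 in the frame of board_mid between 0.0495 and 0.0545 m or z of load_5 in the frame of board_mid between 0.1015 and 0.1065 m or z of load_5 in the frame of board_mid between 0.1535 and 0.1585 m or z of load_5 in the frame of board_mid between 0.2055 and 0.2105 m) and z of load_1 in the frame of load_2 below -0.03 m and z of each of load_1, load_2 in the frame of load_3 below -0.03 m and z of each of load_1, load_2, load_3 in the frame of load_4 below -0.03 m and z of each of load_1, load_2, load_3, load_4 in the frame of load_5 below -0.03 m); the robot touches nothing.
It fails at once if a bystander is pushed more than 5 cm from where it stood (distance of any of chilli, mill, vinegar, jam, shaker, spoon, tin from where it was at the start of the episode above 0.05 m).
Of load_1, load_2, load_3, load_4, load_5 only 4 to 5 are there at a start; the rules pass over those that are not, and their reading is None.
At some moment in a run one of load_1, load_2, load_3, load_4, load_5 may be knocked a few centimetres aside while the robot is not near it.
It also fails if it takes over 210 s, if anything falls off the work surface, if the arm or the gripper's body presses on something with over 40 N, if the wrist force passes 120 N, or if a joint passes its speed limit or range.

## Robot

A 6-joint arm with a two-finger parallel gripper is mounted at the origin on a cart in front of the work surface, level with it; the furniture and walls round the work are solid. World frame = base frame: x ahead of the robot, y to its left, z up, the work surface at z = 0. Lengths are in m, angles in rad, forces in N, time in s.
With the tool pointing down it reaches from about 0.325 to 0.775 m from the base axis. Payload 5.5 kg.
Tool frame: the origin (TCP) lies midway between the tips of the shut fingers; the grasp point (between the pads) lies 19 mm behind it; z points along the fingers, y is the direction in which the jaws open and shut (so a half turn about z gives the same grasp; the last joint's range is limited). The gripper opens to 88 mm and grips with 3 to 60 N. Pads are 20 mm wide; open, the fingers measure 115 mm over their backs; the gripper's body (75 mm by 178 mm) begins 61 mm behind the grasp point.
Start: joints at [-1.365, 0.091, 1.231, -0, 1.82, -0.057], TCP at [0.156, -0.579, 0.188] pointing down, gripper open.
Joint ranges: [-2.87, 2.87], [-0.86, 2.18], [0.17, 2.46], [-1.51, 4.65], [0.06, 2.69], [-2.65, 2.65]. Speed limits (rad/s): [2.57, 2.57, 3.01, 3.14, 3.14, 3.14].

## Interface

Orientations are given as a unit quaternion [x, y, z, w].
In Python, from cell import monitor, viewer, order gives the robot as it stands. The module is installed in compiled form; this text tells all that it offers.
- The arm moves only by the shell command python3 -m handwheel 'ROWS' [FORCE]. ROWS is JSON, a list that holds one entry, the list of rows, each a list of 5 numbers: the opening, from -1 (shut) to 1 (fully open), then the shift along the tool's x, y, z in mm, then the turn about the tool's z in rad. In form: [[[claw, dx, dy, dz, spin], ...]]. A call has 1 to 12 rows; each row shifts and turns the commanded pose from where the row before left it, along the tool's axes as they then stand; what a row does not reach is not made up. A row lasts 1/12 s, in which the tool goes at most 41.7 mm and 7.16 degrees, less where a joint would pass 70% of its speed; a pose out of reach is approached as far as the arm can. A call is refused whole if a number of a shift passes 41.7 or a number of a turn 0.125, either way. A call with a gripper value outside its range is refused whole. The fingers move at their own pace and stop on an object; FORCE is the grip in N (left out, the last holds). Time passes only in rows, so rows that do not move let the fingers close. It gives the time, the measured TCP pose, the force and the opening at its end, in the units of the state.
- monitor.state(): the state, without advancing time (a new reading comes with each control period).
- viewer.grab_frame(name): name is "scene" or "top" or "wrist"; returns a dict with "image" (384x512x3 uint8, blue, green, red), "range_z" (384x512 float32, m along the optical axis (not along the pixel's ray), 0 where there is no reading), "vertical_fov" (degrees; the focal length in pixels is half the picture's height over the tangent of half this angle, whatever the lens; pixels are square), "cx", "cy" (the principal point, pixels), "k1" (the pictures are not rectified: a ray, as slopes to the right and down, at radius r is drawn at 1 + k1 r^2 times it, then the intrinsics apply), "R" (3x3) and "t" (3): a world point X has camera coordinates R X + t; the wrist camera has in their place "hand_eye" (4x4, takes a point from camera to tool coordinates, whose origin is the TCP and whose axes are the flange's). Camera axes: x right, y down, z forward; pixel columns grow to the right and rows downward; lengths in m; the calibration is good to about 2 mm. A picture is of the moment at which its call begins: read the wrist's pose just before it.
- order.hand_in(): hands the job in, once; it reports no verdict.
The state is a dict: "time_s": time; "joint_pos": joint angles; "joint_velocities": joint speeds; "tau": joint torques, N m; "tcp_pos": TCP position; "tool_rot": TCP orientation; "contact_force": force on the tool from outside, world axes, zero at the start; "torque": the same for the moment, N m; "width": finger opening in m.
Only numpy, scipy, OpenCV 4.12 (cv2) and the standard library are available. Lean on these libraries where they do the work, as an engineer would, in place of code of your own. Each camera call takes 0.05 s, during which the arm holds its last target.

## Working session

There is one attempt and no reset: what is moved stays moved. The work goes in short steps, Python scripts to look and compute and a shell command to move; the robot and the scene stay as the last step left them, time stands still between calls to the robot, and variables do not carry over. Pictures are saved under pics/ and viewed, and the job is handed in when it is done.

```bash
mkdir -p pics; ls; cat > h.py <<'E'
import numpy as np, cv2
from cell import monitor, viewer, order
def cam(f):
    h=f["image"].shape[0]; fl=h/2/np.tan(np.radians(f["vertical_fov"])/2)
    return fl,f["cx"],f["cy"],f["k1"]
E
python3 - <<'E'
from h import *
s=monitor.state(); print(s)
for n in ["scene","top","wrist"]:
    f=viewer.grab_frame(n); cv2.imwrite(f"pics/{n}0.png",f["image"])
    print(n,{k:v for k,v in f.items() if k not in("image","range_z")})
    np.savez(f"{n}0.npz",**f)
E
```

```text
pics
{'time_s': 0.0, 'joint_pos': array([-1.36467594e+00,  9.18835997e-02,  1.23186470e+00,  6.25932924e-07,
        1.81982876e+00, -5.66877525e-02]), 'joint_velocities': array([-0.00024798, -0.00065492, -0.0027335 , -0.00047812,  0.0004093 ,
       -0.00051344]), 'tau': array([-1.61995777e-03, -4.46455801e+01, -4.06441998e+01,  6.95600943e-02,
        2.94342090e-02, -1.27306866e-04]), 'tcp_pos': array([ 0.15580577, -0.57903448,  0.18710412]), 'tool_rot': array([ 9.91378403e-01,  1.31026249e-01, -7.37622811e-05, -9.89457761e-04]), 'contact_force': array([0.11842358, 0.53246958, 0.03272869]), 'torque': array([ 0.05757983, -0.01279098, -0.02839857]), 'width': 0.08786918919492756}
scene {'vertical_fov': 44.51961535379606, 'cx': 261.16730311360425, 'cy': 186.08662805401224, 'k1': -0.15294095805520425, 'R': array([[ 0.72992338, -0.68350592,  0.00561349],
       [-0.49169268, -0.53075338, -0.69031816],
       [ 0.47481592,  0.50111925, -0.72348416]]), 't': array([-0.68862594,  0.11482329,  1.33717792])}
top {'vertical_fov': 51.32815635529682, 'cx': 254.82379576847686, 'cy': 191.2338395002633, 'k1': -0.035310556387837894, 'R': array([[ 0.02128616, -0.99972778,  0.00955352],
       [-0.98747221, -0.02251768, -0.15617806],
       [ 0.15635067, -0.0061094 , -0.98768271]]), 't': array([-0.41495   ,  0.59653995,  1.40153815])}
wrist {'vertical_fov': 60.56397110928747, 'cx': 254.48338645032698, 'cy': 189.12420061516073, 'k1': -0.07457560851192155, 'hand_eye': array([[ 3.98289309e-04, -9.53239995e-01, -3.02214086e-01,
         8.41159984e-02],
       [ 9.99999779e-01,  2.19041769e-04,  6.27005342e-04,
        -2.76794821e-04],
       [-5.31489061e-04, -3.02214269e-01,  9.53239872e-01,
        -1.97240371e-01],
       [ 0.00000000e+00,  0.00000000e+00,  0.00000000e+00,
         1.00000000e+00]])}
```

View pics/scene0.png

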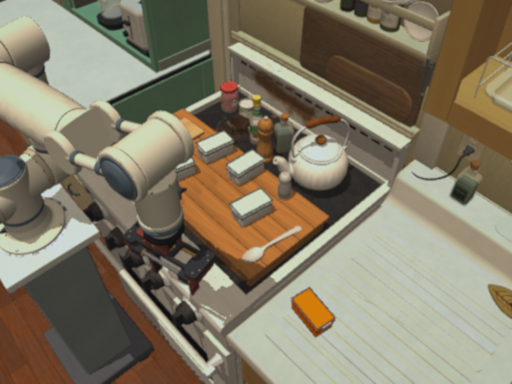

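View pics/top0.png

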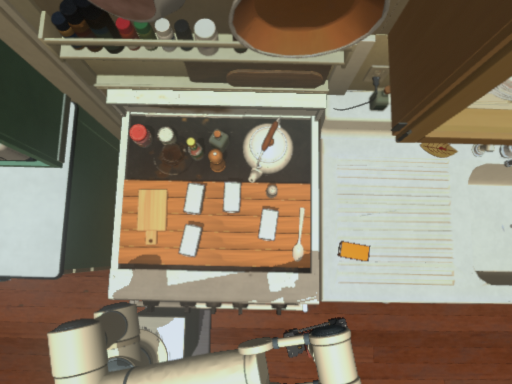

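View pics/wrist0.png

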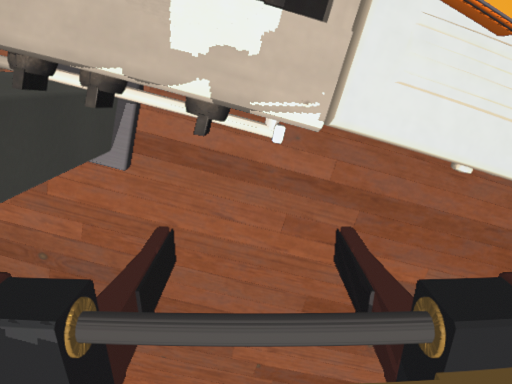

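The top view shows four white boxes, at (195,198), (232,197), (269,224) and (191,240). The wooden board is at (152,210), with its tongue pointing down (-x). The orange block at (354,251) is on the counter and is a decoy. Next I'll take an enlarged crop and measure.

```bash
cat >> h.py <<'E'
def undist(f,px):
    fl,cx,cy,k1=cam(f)
    K=np.array([[fl,0,cx],[0,fl,cy],[0,0,1.]])
    return cv2.undistortPoints(np.asarray(px,float).reshape(-1,1,2),K,np.array([k1,0,0,0,0.])).reshape(-1,2)
def pose(f,s=None):
    """camera centre and cam->world rotation"""
    if "R" in f: return -f["R"].T@f["t"], f["R"].T
    from scipy.spatial.transform import Rotation as Ro
    T=np.eye(4);T[:3,:3]=Ro.from_quat(s["tool_rot"]).as_matrix();T[:3,3]=s["tcp_pos"]
    M=T@f["hand_eye"]; return M[:3,3],M[:3,:3]
def rays(f,px,s=None):
    c,R=pose(f,s); n=undist(f,px); d=np.c_[n,np.ones(len(n))]@R.T
    return c,d
def onplane(f,px,z,s=None):
    c,d=rays(f,px,s); return c+d*((z-c[2])/d[:,2])[:,None]
def depthpts(f,px,s=None):
    c,d=rays(f,px,s); px=np.asarray(px).reshape(-1,2)
    r=np.array([f["range_z"][int(v),int(u)] for u,v in px]); return c+d*r[:,None]
def tri(rs):
    A=np.zeros((3,3));b=np.zeros(3)
    for c,d in rs:
        d=d/np.linalg.norm(d);P=np.eye(3)-np.outer(d,d);A+=P;b+=P@c
    return np.linalg.solve(A,b)
E
python3 - <<'E'
from h import *
f=dict(np.load("top0.npz")); im=f["image"]
c=im[100:280,110:320]; cv2.imwrite("pics/topcrop.png",cv2.resize(c,None,fx=3.6,fy=3.2,interpolation=cv2.INTER_CUBIC))
hsv=cv2.cvtColor(im,cv2.COLOR_BGR2HSV)
m=((hsv[...,1]<60)&(hsv[...,2]>140)).astype(np.uint8); m[:175]=0;m[:,:115]=0;m[270:]=0;m[:,310:]=0
cs,_=cv2.findContours(m,cv2.RETR_EXTERNAL,cv2.CHAIN_APPROX_NONE)
for k in cs:
    if cv2.contourArea(k)<60: continue
    r=cv2.minAreaRect(k); bp=cv2.boxPoints(r)
    P=depthpts(f,[r[0]])[0]
    W=onplane(f,bp,0.058+0.0555)
    print(np.round(r[0],1),np.round(r[1],1),r[2],"depth",P.round(4),"plane",onplane(f,[r[0]],.1135)[0].round(4), [np.linalg.norm(W[i]-W[i-1]).round(3) for i in (1,2)])
for p in [(152,205),(152,240),(165,255),(250,250),(215,220)]: print(p,depthpts(f,[p])[0].round(4))
E
```

```text
[189.8 239.9] [16. 31.] 14.03624439239502 depth [ 0.4227 -0.1836  0.1126] plane [ 0.4226 -0.1837  0.1135] [np.float64(0.105), np.float64(0.055)]
[268.  224.5] [16.2 31.3] 7.125016689300537 depth [ 0.4812 -0.4489  0.1125] plane [ 0.4811 -0.4488  0.1135] [np.float64(0.107), np.float64(0.056)]
[297.9 234. ] [ 9.1 52.2] 1.4688007831573486 depth [ 0.4541 -0.5585  0.0551] plane [ 0.451  -0.5517  0.1135] [np.float64(0.178), np.float64(0.032)]
[193.3 198.6] [15.6 30.2] 9.462322235107422 depth [ 0.5657 -0.1886  0.1074] plane [ 0.5649 -0.1895  0.1135] [np.float64(0.105), np.float64(0.054)]
[231.5 197. ] [16.1 30.3] 2.7263107299804688 depth [ 0.574  -0.3207  0.1088] plane [ 0.5733 -0.321   0.1135] [np.float64(0.106), np.float64(0.056)]
[123. 222.] [94. 16.] 90.0 depth [0.4822 0.0656 0.0594] plane [0.4783 0.0481 0.1135] [np.float64(0.056), np.float64(0.323)]
(152, 205) [ 0.5445 -0.0366  0.0686]
(152, 240) [ 0.4207 -0.0446  0.0708]
(165, 255) [ 0.3697 -0.0907  0.0596]
(250, 250) [ 0.3939 -0.3891  0.0579]
(215, 220) [ 0.4965 -0.2625  0.0646]
```

```bash
python3 -m handwheel '[[[1,0,0,-41.7,0],[1,0,0,-41.7,0],[1,0,0,-41.7,0],[1,0,0,-41.7,0]]]' 30
```

```text
time_s: 0.48
tcp_pos: [0.1557, -0.5788, 0.3562]
tool_rot: [0.991, 0.131, -0.0, -0.001]
contact_force: [-0.0, -2.2, 1.1]
width: 0.088
```

View pics/topcrop.png

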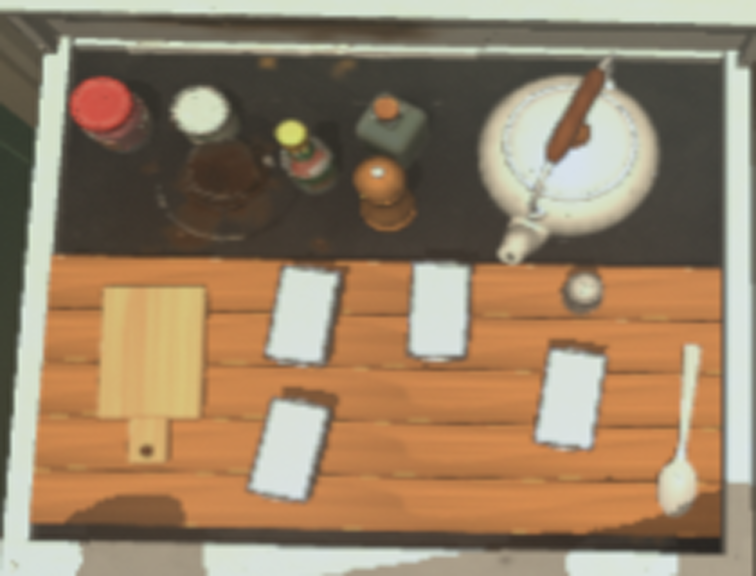

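```bash
cat >> h.py <<'E'
def yawrect(W):
    """W 4 corners world; centre, long, short, yaw of long axis (-pi/2..pi/2)"""
    W=np.asarray(W)[:,:2]; c=W.mean(0); e=[W[1]-W[0],W[2]-W[1]]
    L=[np.linalg.norm(x) for x in e]; i=int(np.argmax(L)); a=np.arctan2(e[i][1],e[i][0])
    a=(a+np.pi/2)%np.pi-np.pi/2
    return c,max(L),min(L),a
def mincont(k,f,z,s=None):
    W=onplane(f,k.reshape(-1,2),z,s)[:,:2]
    r=cv2.minAreaRect((W*1000).astype(np.float32)); return yawrect(cv2.boxPoints(r)/1000)
def boxes(f,z=.1135,s=None,amin=60,roi=(115,175,310,270)):
    im=f["image"];hsv=cv2.cvtColor(im,cv2.COLOR_BGR2HSV)
    m=((hsv[...,1]<60)&(hsv[...,2]>140)).astype(np.uint8)
    if roi: x0,y0,x1,y1=roi; mm=np.zeros_like(m);mm[y0:y1,x0:x1]=1;m*=mm
    cs,_=cv2.findContours(m,cv2.RETR_EXTERNAL,cv2.CHAIN_APPROX_NONE)
    return [(k,)+mincont(k,f,z,s) for k in cs if cv2.contourArea(k)>amin]
E
python3 - <<'E'
from h import *
f=viewer.grab_frame("top"); np.savez("top1.npz",**f)
for k,c,L,S,a in boxes(f): print("box",cv2.minAreaRect(k)[0],c.round(4),round(L,4),round(S,4),round(a,3))
im=f["image"];hsv=cv2.cvtColor(im,cv2.COLOR_BGR2HSV); print(hsv[205,152],hsv[195,145],hsv[220,250],hsv[238,152])
m=((hsv[...,0]>=15)&(hsv[...,0]<30)&(hsv[...,1]>60)&(hsv[...,2]>120)).astype(np.uint8);m[:182]=0;m[232:]=0;m[:,:120]=0;m[:,180:]=0
k=max(cv2.findContours(m,0,1)[0],key=cv2.contourArea)
print(cv2.boundingRect(k),mincont(k,f,.072))
g=viewer.grab_frame("scene"); cv2.imwrite("pics/scene1.png",cv2.resize(g["image"][80:300,100:350],None,fx=3,fy=2.7));np.savez("scene1.npz",**g)
mm=cv2.resize(m[170:260,110:190]*255,None,fx=6,fy=6);cv2.imwrite("pics/m.png",mm)
E
```

```text
box (189.7647247314453, 239.9412078857422) [ 0.4229 -0.1837] 0.1044 0.0546 -0.199
box (268.0077209472656, 224.43849182128906) [ 0.4816 -0.449 ] 0.1066 0.0558 -0.105
box (297.90948486328125, 233.90045166015625) [ 0.4522 -0.5517] 0.1781 0.0285 -0.044
box (193.33782958984375, 198.47299194335938) [ 0.5652 -0.1895] 0.1057 0.0542 -0.122
box (231.47738647460938, 196.97512817382812) [ 0.5737 -0.3212] 0.1058 0.0554 -0.02
box (129.0, 222.0) [0.4814 0.0286] 0.3272 0.0946 0.073
[ 20 117 216] [ 18 125 215] [ 13 157 211] [ 19 120 208]
(133, 189, 35, 43) (array([ 0.52679455, -0.03223021], dtype=float32), np.float32(0.15009937), np.float32(0.11593495), np.float32(0.01669693))
```

View pics/scene1.png

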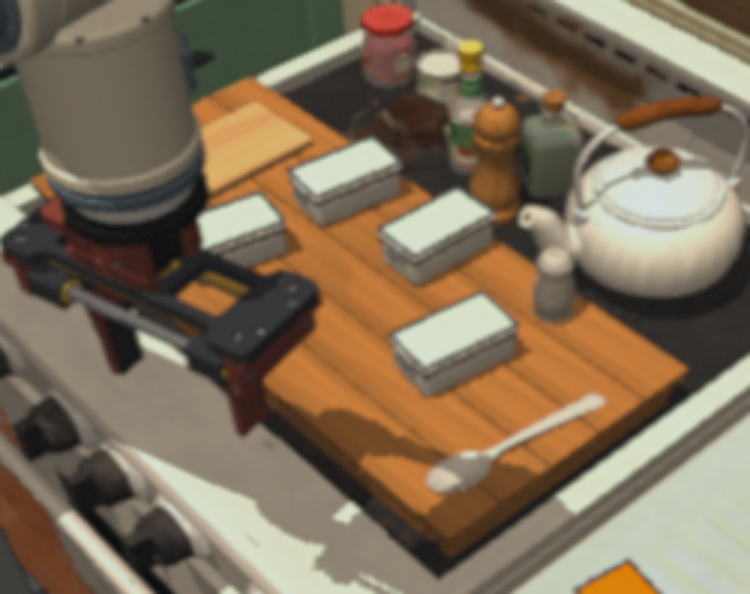

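View pics/m.png

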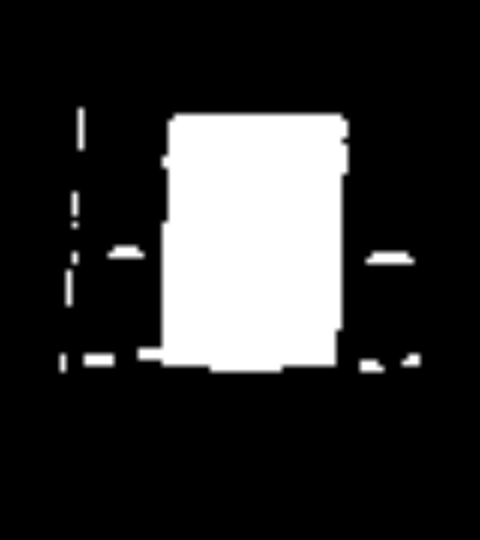

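```bash
cat >> h.py <<'E'
from scipy.spatial.transform import Rotation as Ro
def togo(x,y,z,yaw):
    s=monitor.state(); R=Ro.from_quat(s["tool_rot"]).as_matrix(); y0=np.arctan2(R[1,0],R[0,0])
    sp=y0-yaw; sp=(sp+np.pi/2)%np.pi-np.pi/2; ya=y0-sp
    d=(np.array([x,y,z])-s["tcp_pos"])*1000
    X=np.array([np.cos(ya),np.sin(ya),0]);Y=np.array([np.sin(ya),-np.cos(ya),0])
    print("t",round(s["time_s"],2),"tcp",s["tcp_pos"].round(4),"yaw",y0.round(3),"tilt",np.arccos(-R[2,2]).round(4),"F",s["contact_force"].round(2),"w",round(s["width"],4))
    print("spin %.3f then dx %.1f dy %.1f dz %.1f"%(sp,d@X,d@Y,-d[2]))
E
python3 - <<'E'
from h import *
togo(.481,-.449,.26,-.105)
E
```

```text
t 0.58 tcp [ 0.1561 -0.5801  0.3644] yaw 0.263 tilt 0.0143 F [ 1.05 -0.58  0.83] w 0.0879
spin 0.368 then dx 309.4 dy -164.5 dz 104.4
```

```bash
python3 -m handwheel '[[[1,0,0,0,0.123],[1,0,0,0,0.123],[1,0,0,0,0.122],[1,39,-20.5,13,0],[1,39,-20.5,13,0],[1,39,-20.5,13,0],[1,39,-20.5,13,0],[1,39,-20.5,13,0],[1,39,-20.5,13,0],[1,38,-20.5,13,0],[1,38,-20.5,13,0]]]'; python3 - <<'E'
from h import *
togo(.481,-.449,.26,-.105)
s=monitor.state();f=viewer.grab_frame("wrist"); cv2.imwrite("pics/w1.png",f["image"])
togo(.481,-.449,.26,-.105)
for k,c,L,S,a in boxes(f,.1135,s,400,None): print("box",cv2.minAreaRect(k)[0],c.round(4),round(L,4),round(S,4),round(a,3), depthpts(f,[cv2.minAreaRect(k)[0]],s).round(4))
E
```

```text
time_s: 1.5
tcp_pos: [0.4541, -0.4592, 0.2588]
tool_rot: [0.999, -0.053, -0.0, -0.0]
contact_force: [0.3, -1.2, -0.0]
width: 0.0877
t 1.5 tcp [ 0.4541 -0.4592  0.2588] yaw -0.105 tilt 0.0009 F [ 0.27 -1.2  -0.04] w 0.0877
spin -0.000 then dx 25.7 dy -13.0 dz -1.2
t 1.55 tcp [ 0.46   -0.4549  0.2545] yaw -0.098 tilt 0.0068 F [ 1.69  1.06 -3.29] w 0.0874
spin 0.007 then dx 20.3 dy -8.0 dz -5.5
box (68.7293930053711, 278.9823303222656) [ 0.3368 -0.2162] 0.1817 0.0533 1.57 [[ 0.2843 -0.1481  0.0227]]
box (247.8689727783203, 273.6051940917969) [ 0.3237 -0.4346] 0.2399 0.0814 -1.571 [[ 0.2688 -0.4293  0.0232]]
box (24.290102005004883, 215.96588134765625) [ 0.423  -0.1847] 0.0968 0.0507 -0.199 [[ 0.4237 -0.1817  0.1096]]
box (243.5, 140.0) [ 0.4826 -0.4496] 0.0974 0.0518 -0.131 [[ 0.484  -0.4504  0.1112]]
box (341.84014892578125, 143.75819396972656) [ 0.4647 -0.5517] 0.1682 0.032 -0.101 [[ 0.4613 -0.5637  0.0708]]
box (9.999998092651367, 89.49998474121094) [ 0.5631 -0.2118] 0.0991 0.0236 -0.302 [[ 0.5656 -0.2106  0.1105]]
box (105.18919372558594, 63.1351318359375) [ 0.5755 -0.3219] 0.098 0.0516 -0.021 [[ 0.5767 -0.3211  0.112 ]]
box (450.0, 138.5) [ 0.4521 -0.6848] 0.3065 0.1589 0.007 [[ 4.399e-01 -7.381e-01 -2.000e-04]]
box (373.7693786621094, 133.905029296875) [ 0.4601 -0.5865] 0.2927 0.033 0.005 [[ 0.4607 -0.6191  0.0218]]
```

View pics/w1.png

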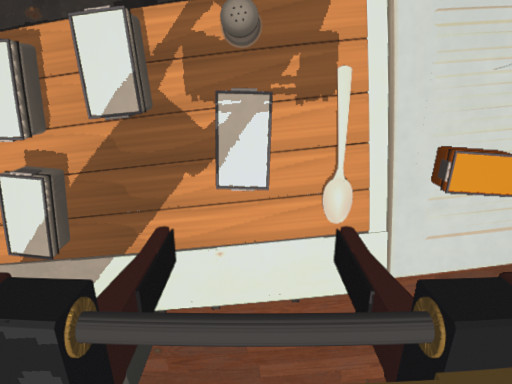

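The wrist view shows the first box's lid at (243,140), the shaker at (241,22) and the spoon at (340,150). The top and wrist views agree on the lid centre to about 1 mm. I'll triangulate its height, then grasp.

```bash
python3 - <<'E'
from h import *
s=monitor.state();f=viewer.grab_frame("wrist");t=viewer.grab_frame("top")
B=[b for b in boxes(f,.110,s,400,None) if .093<b[2]<.102]; 
T=boxes(t)
for b in B:
    for q in T:
        if np.linalg.norm(b[1]-q[1])<.03 and q[2]<.12:
            P=tri([tuple(x[0] if x.ndim>1 else x for x in rays(f,[cv2.minAreaRect(b[0])[0]],s)),tuple(x[0] if x.ndim>1 else x for x in rays(t,[cv2.minAreaRect(q[0])[0]]))])
            print("wrist",b[1].round(4),b[4].round(3),"top",q[1].round(4),q[4].round(3),"tri",P.round(4))
togo(.482,-.4495,.078,-.12)
E
```

```text
wrist [ 0.422 -0.182] -0.189 top [ 0.4236 -0.1835] -0.199 tri [ 0.4237 -0.1827  0.1106]
wrist [ 0.5659 -0.199 ] -0.131 top [ 0.565  -0.1895] -0.122 tri [ 0.5688 -0.1844  0.0792]
wrist [ 0.5761 -0.3204] -0.02 top [ 0.5768 -0.3209] -0.032 tri [ 0.5768 -0.3207  0.1119]
t 1.65 tcp [ 0.4544 -0.4583  0.2568] yaw -0.101 tilt 0.0052 F [ 0.21  0.23 -0.01] w 0.0881
spin 0.019 then dx 26.3 dy -12.0 dz 178.8
```

```bash
python3 -m handwheel '[[[1,13,-6,0,0.019],[1,13,-6,20,0],[1,0,0,30,0],[1,0,0,30,0],[1,0,0,20,0],[1,0,0,0,0],[1,0,0,0,0]]]'; python3 - <<'E'
from h import *
togo(.482,-.4495,.075,-.12)
s=monitor.state();f=viewer.grab_frame("wrist"); cv2.imwrite("pics/w2.png",f["image"])
for k,c,L,S,a in boxes(f,.110,s,400,None):
    if .09<L<.11: print("box",cv2.minAreaRect(k)[0],c.round(4),round(L,4),round(S,4),round(a,3), depthpts(f,[cv2.minAreaRect(k)[0]],s).round(4))
E
```

```text
time_s: 2.23
tcp_pos: [0.4781, -0.4519, 0.1595]
tool_rot: [0.998, -0.063, -0.001, -0.001]
contact_force: [-0.2, 0.5, 0.9]
width: 0.0878
t 2.23 tcp [ 0.4781 -0.4519  0.1595] yaw -0.126 tilt 0.0024 F [-0.22  0.52  0.86] w 0.0878
spin -0.006 then dx 3.5 dy -2.8 dz 84.5
box (251.5, 189.0) [ 0.4816 -0.4492] 0.0981 0.0526 -0.13 [[ 0.4851 -0.45    0.1126]]
box (62.11033248901367, 91.51348876953125) [ 0.576  -0.3201] 0.0985 0.0519 -0.021 [[ 0.5771 -0.3202  0.1104]]
```

View pics/w2.png

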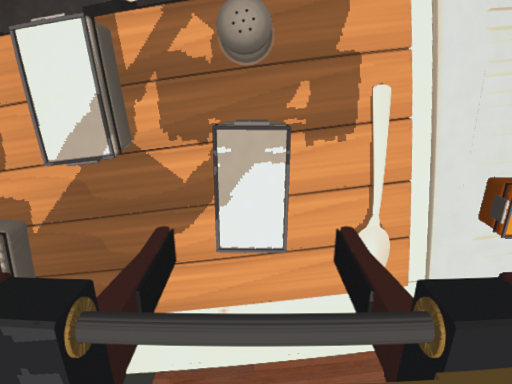

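```bash
python3 -m handwheel '[[[1,3.5,-3,20,0],[1,0,0,25,0],[1,0,0,25,0],[1,0,0,14.5,0],[1,0,0,0,0],[-1,0,0,0,0],[-1,0,0,0,0],[-1,0,0,0,0],[-1,0,0,0,0],[-1,0,0,0,0],[-1,0,0,0,0]]]' 40;  python3 - <<'E'
from h import *
togo(.4816,-.4492,.095,-.13)
E
```

```text
time_s: 3.2
tcp_pos: [0.484, -0.4499, 0.0772]
tool_rot: [0.998, -0.062, 0.001, 0.001]
contact_force: [0.3, -1.4, 3.6]
width: 0.0567
t 3.2 tcp [ 0.484  -0.4499  0.0772] yaw -0.124 tilt 0.0029 F [ 0.33 -1.41  3.6 ] w 0.0567
spin 0.006 then dx -2.4 dy -0.4 dz -17.8
```

```bash
cat > weigh.py <<'E'
from h import *
import time
F=[];T=[]
for i in range(12):
    viewer.grab_frame("wrist"); s=monitor.state(); F.append(s["contact_force"]);T.append(s["tau"])
print("t",s["time_s"],"F",np.mean(F,0).round(2),"sd",np.std(F,0).round(2),"tau",np.mean(T,0).round(2),"z",s["tcp_pos"][2].round(4),"w",s["width"])
E
python3 -m handwheel '[[[-1,0,0,-12,0],[-1,0,0,-12,0],[-1,0,0,-12,0],[-1,0,0,0,0],[-1,0,0,0,0],[-1,0,0,0,0],[-1,0,0,0,0]]]';python3 weigh.py
```

```text
time_s: 3.78
tcp_pos: [0.4832, -0.4485, 0.1104]
tool_rot: [0.998, -0.062, -0.001, -0.001]
contact_force: [-0.1, 0.6, -8.2]
width: 0.0566
t 4.3833 F [ 0.06  0.12 -8.39] sd [0.54 0.42 0.35] tau [ 0.000e+00 -5.708e+01 -4.547e+01  5.000e-02 -3.000e-02 -0.000e+00] z 0.1117 w 0.05665141511932147
```

About 8.4 N, so 0.86 kg. With a 0.9 kg ceiling and 0.11 kg spacing, this has to be the heaviest box. I'll carry it towards the board and measure the board with the wrist camera.

```bash
python3 -m handwheel '[[[-1,0,0,-30,0],[-1,0,0,-35,0],[-1,0,0,-35,0],[-1,0,0,-30,0],[-1,0,0,0,-0.1],[-1,0,-30,0,0],[-1,0,-35,0,0],[-1,0,-35,0,0],[-1,0,-35,0,0],[-1,0,-35,0,0],[-1,0,-35,0,0],[-1,0,-35,0,0]]]';python3 - <<'E'
from h import *
togo(.50,-.11,.25,-.02)
E
```

```text
time_s: 5.38
tcp_pos: [0.489, -0.2074, 0.242]
tool_rot: [1.0, -0.012, 0.0, 0.0]
contact_force: [1.0, -0.8, -8.3]
width: 0.0567
t 5.38 tcp [ 0.489  -0.2074  0.242 ] yaw -0.024 tilt 0.001 F [ 1.   -0.78 -8.26] w 0.0567
spin -0.004 then dx 9.0 dy -97.6 dz -8.0
```

```bash
python3 -m handwheel '[[[-1,4,-20,-4,0],[-1,2,-20,-4,0],[-1,0,0,0,0],[-1,0,0,0,0],[-1,0,0,0,0]]]';python3 - <<'E'
from h import *
togo(.50,-.11,.25,-.02)
s=monitor.state();f=viewer.grab_frame("wrist"); cv2.imwrite("pics/w3.png",f["image"]);np.savez("w3.npz",**f);import pickle;pickle.dump(s,open("w3.pkl","wb"))
E
```

```text
time_s: 5.8
tcp_pos: [0.4962, -0.1695, 0.2498]
tool_rot: [1.0, -0.012, 0.0, 0.0]
contact_force: [0.1, -0.1, -7.5]
width: 0.0562
t 5.8 tcp [ 0.4962 -0.1695  0.2498] yaw -0.024 tilt 0.0008 F [ 0.05 -0.06 -7.53] w 0.0562
spin -0.004 then dx 2.6 dy -59.6 dz -0.2
```

View pics/w3.png

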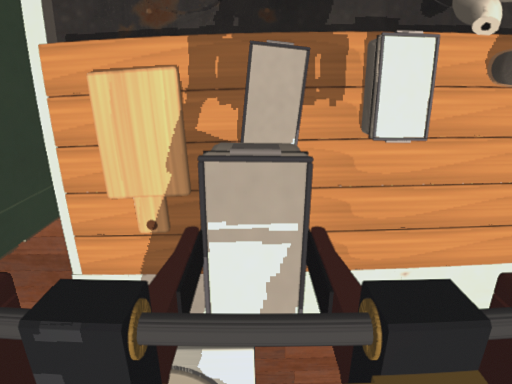

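```bash
python3 - <<'E'
from h import *; import pickle
f=dict(np.load("w3.npz"));s=pickle.load(open("w3.pkl","rb"))
cv2.imwrite("pics/w3c.png",cv2.resize(f["image"][55:245,70:210],None,fx=4,fy=3.1,interpolation=cv2.INTER_NEAREST))
q=np.array([(88,73),(178,66),(188,194),(107,197)],float)
W=onplane(f,q,.072,s);print(W.round(4)); print(yawrect(W))
print(depthpts(f,[(120,100),(130,180),(160,120),(200,120)],s).round(4))
E
```

```text
[[ 0.6005  0.0122  0.072 ]
 [ 0.6034 -0.089   0.072 ]
 [ 0.4572 -0.0883  0.072 ]
 [ 0.4557  0.0121  0.072 ]]
(array([ 0.52922947, -0.03824709]), np.float64(0.14618109116756411), np.float64(0.10131465168709451), np.float64(-0.00495277447247755))
[[ 0.5699 -0.0206  0.0725]
 [ 0.4771 -0.0205  0.0739]
 [ 0.5462 -0.064   0.0732]
 [ 0.5434 -0.1069  0.0585]]
```

View pics/w3c.png

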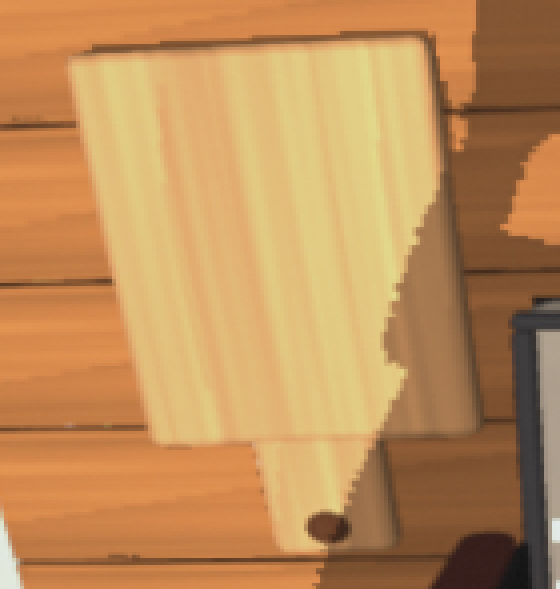

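```bash
python3 - <<'E'
from h import *; import pickle
f=dict(np.load("w3.npz"));s=pickle.load(open("w3.pkl","rb"))
q=np.array([(88,73.4),(177,67),(190,194.4),(108.8,198)],float)
W=onplane(f,q,.072,s);print(W.round(4)); print(yawrect(W),W[0]-W[3],W[1]-W[2])
t=dict(np.load("top1.npz"))
q=np.array([(103,287),(206,288),(203,416),(98,416)],float)/[3.6,3.2]+[110,100]-.4
W2=onplane(t,q,.072);print(W2.round(4),W2.mean(0))
print("tri",tri([tuple(a if a.ndim==1 else a[0] for a in rays(f,[[140.5,133]],s))]*1+[tuple(a if a.ndim==1 else a[0] for a in rays(t,[q.mean(0)]))]))
for i in range(4):
    a=rays(f,[[(88,73.4),(177,67),(190,194.4),(108.8,198)][i]],s);b=rays(t,[q[i]])
    print(tri([(a[0],a[1][0]),(b[0],b[1][0])]).round(4))
togo(.528,-.0375,.25,-.01)
E
```

```text
[[ 0.6001  0.0123  0.072 ]
 [ 0.6024 -0.0879  0.072 ]
 [ 0.4567 -0.0907  0.072 ]
 [ 0.4544  0.0101  0.072 ]]
(array([ 0.52839789, -0.03904874]), np.float64(0.14577512465282397), np.float64(0.10018767848677822), np.float64(0.01944107454111732)) [0.14575297 0.00221839 0.        ] [0.14574758 0.00283385 0.        ]
[[ 0.5994  0.0153  0.072 ]
 [ 0.6006 -0.0872  0.072 ]
 [ 0.4582 -0.0921  0.072 ]
 [ 0.4557  0.0108  0.072 ]] [ 0.52847845 -0.038275    0.072     ]
tri [ 0.52985663 -0.03380088  0.05498343]
[0.6012 0.019  0.0587]
[ 0.6036 -0.0834  0.0532]
[ 0.458  -0.0922  0.0758]
[0.4553 0.0096 0.0743]
t 5.85 tcp [ 0.4961 -0.1698  0.2495] yaw -0.025 tilt 0.0005 F [-1.07  0.27 -8.3 ] w 0.0562
spin -0.015 then dx 30.5 dy -132.7 dz -0.5
```

```bash
python3 -m handwheel '[[[-1,0,0,0,-0.045],[-1,8,-22,0,0],[-1,8,-25,0,0],[-1,8,-25,0,0],[-1,8,-25,0,0],[-1,0,-25,0,0],[-1,0,-10,0,0],[-1,0,0,0,0],[-1,0,0,0,0],[-1,0,0,0,0]]]'>/dev/null;python3 - <<'E'
from h import *
togo(.5304,-.0385,.098,.02)
s=monitor.state();f=viewer.grab_frame("wrist"); cv2.imwrite("pics/w4.png",f["image"])
for k,c,L,S,a in boxes(f,.25+.033,s,400,None):
    if .08<L<.12: print("box",cv2.minAreaRect(k)[0],c.round(4),round(L,4),round(S,4),round(a,3), depthpts(f,[cv2.minAreaRect(k)[0]],s).round(4))
E
```

```text
t 6.68 tcp [ 0.5255 -0.038   0.2494] yaw 0.019 tilt 0.0009 F [-0.16 -0.85 -8.53] w 0.0565
spin -0.001 then dx 4.9 dy 0.6 dz 151.4
box (243.5, 371.0) [ 0.4323 -0.0314] 0.0998 0.0214 -1.547 [[ 0.1315 -0.0263  0.0033]]
box (255.0, 237.49996948242188) [ 0.5258 -0.0375] 0.0929 0.0523 0.011 [[ 0.5299 -0.0378  0.2831]]
```

View pics/w4.png

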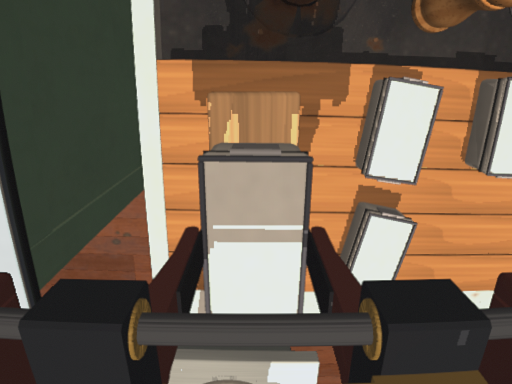

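```bash
python3 -m handwheel '[[[-1,5,0.5,25,0],[-1,0,0,35,0],[-1,0,0,35,0],[-1,0,0,30,0],[-1,0,0,15,0],[-1,0,0,8,0],[-1,0,0,0,0],[-1,0,0,0,0]]]';python3 - <<'E'
from h import *
togo(.5304,-.0385,.0925,.02)
E
```

```text
time_s: 7.4
tcp_pos: [0.5309, -0.0377, 0.1026]
tool_rot: [1.0, 0.01, 0.001, 0.0]
contact_force: [-0.0, 0.1, -6.9]
width: 0.0563
t 7.4 tcp [ 0.5309 -0.0377  0.1026] yaw 0.02 tilt 0.0011 F [-0.03  0.1  -6.89] w 0.0563
spin -0.000 then dx -0.5 dy 0.8 dz 10.1
```

```bash
python3 -m handwheel '[[[-1,0,0.5,5,0],[-1,0,0,4,0],[-1,0,0,2,0],[-1,0,0,0,0],[-1,0,0,0,0],[-1,0,0,0,0]]]';python3 -c "
from h import *
togo(.5304,-.0385,.0925,.02)"
```

```text
time_s: 7.9
tcp_pos: [0.5313, -0.0376, 0.0917]
tool_rot: [1.0, 0.01, 0.001, 0.0]
contact_force: [2.1, -0.7, -4.1]
width: 0.0566
t 7.9 tcp [ 0.5313 -0.0376  0.0917] yaw 0.021 tilt 0.0024 F [ 2.12 -0.69 -4.06] w 0.0566
spin 0.001 then dx -1.0 dy 0.8 dz -0.8
```

```bash
python3 -m handwheel '[[[-1,0,0,1,0],[-1,0,0,0,0],[1,0,0,0,0],[1,0,0,0,0],[1,0,0,0,0],[1,0,0,0,0],[1,0,0,-20,0],[1,0,0,-30,0],[1,0,0,-35,0],[1,0,0,-35,0],[1,0,0,-30,0],[1,0,0,0,0]]]';python3 - <<'E'
from h import *
for n in range(2):
    s=monitor.state();f=viewer.grab_frame("wrist"); cv2.imwrite("pics/w5.png",f["image"])
for k,c,L,S,a in boxes(f,.124,s,400,None):
    if .08<L<.12: print("box",cv2.minAreaRect(k)[0],c.round(4),round(L,4),round(S,4),round(a,3), depthpts(f,[cv2.minAreaRect(k)[0]],s).round(4))
for b in boxes(viewer.grab_frame("top")): print(b[1].round(4),b[2].round(3),b[3].round(3),b[4].round(3))
togo(.423,-.183,.15,-.19)
E
```

```text
time_s: 8.9
tcp_pos: [0.5324, -0.0376, 0.2474]
tool_rot: [1.0, 0.01, 0.005, 0.001]
contact_force: [0.2, -0.0, 2.7]
width: 0.088
box (0.9887638092041016, 241.6179962158203) [0.4486 0.237 ] 0.0882 0.0199 -0.234 [[0.4291 0.2789 0.0865]]
box (255.0, 174.5) [ 0.5296 -0.038 ] 0.0983 0.0525 0.02 [[ 0.5319 -0.0379  0.1251]]
box (501.5, 138.0) [ 0.5722 -0.2878] 0.0899 0.0217 0.237 [[ 0.5746 -0.2945  0.1143]]
box (404.49224853515625, 139.62953186035156) [ 0.5691 -0.1843] 0.0948 0.0502 -0.125 [[ 0.5686 -0.1904  0.1109]]
[ 0.4224 -0.1835] 0.104 0.055 -0.199
[ 0.5043 -0.034 ] 0.052 0.041 -1.548
[ 0.452  -0.5518] 0.178 0.031 -0.022
[0.4247 0.0481] 0.212 0.047 0.073
[ 0.5649 -0.1895] 0.105 0.054 -0.122
[ 0.5736 -0.3211] 0.106 0.055 -0.022
t 9.05 tcp [ 0.5306 -0.0374  0.2391] yaw 0.021 tilt 0.0003 F [-0.62 -0.29 -0.25] w 0.0877
spin 0.211 then dx -78.2 dy 163.3 dz 89.1
```

View pics/w5.png

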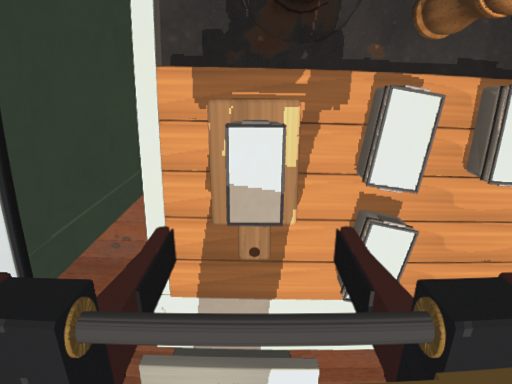

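```bash
python3 - <<'E'
from h import *
s=monitor.state();f=viewer.grab_frame("wrist")
cv2.imwrite("pics/w5c.png",cv2.resize(f["image"][80:260,190:320],None,fx=4.5,fy=3.3,interpolation=cv2.INTER_NEAREST))
q=[(209,100),(300,100),(297,224),(211,224)]
W=onplane(f,q,.072,s);print(W.round(4),W.mean(0))
E
```

```text
[[ 0.5988  0.0133  0.072 ]
 [ 0.6009 -0.0847  0.072 ]
 [ 0.4561 -0.09    0.072 ]
 [ 0.4539  0.0136  0.072 ]] [ 0.52741213 -0.0369581   0.072     ]
```

View pics/w5c.png

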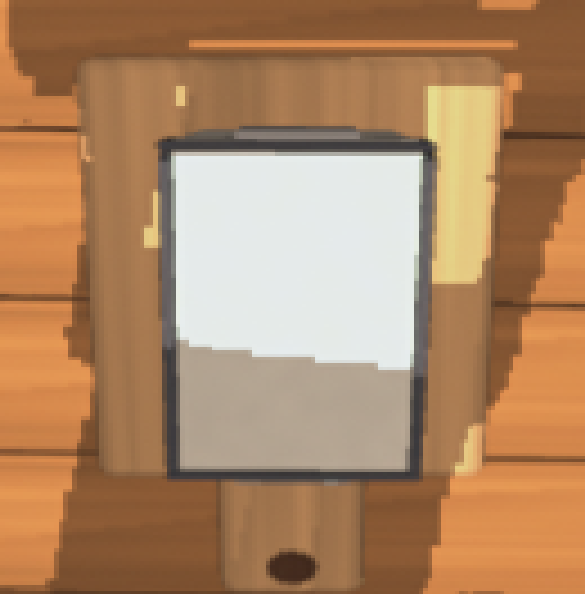

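Box 1 is seated within 2 mm of the board's middle. Next is the box at (0.423,-0.183).

```bash
python3 -m handwheel '[[[1,0,25,0,0.106],[1,0,30,0,0.106],[1,-26,30,0,0],[1,-26,30,0,0],[1,-26,30,15,0],[1,0,15,15,0],[1,0,0,15,0],[1,0,0,0,0],[1,0,0,0,0]]]'>/dev/null;python3 - <<'E'
from h import *
s=monitor.state();f=viewer.grab_frame("wrist"); cv2.imwrite("pics/w6.png",f["image"])
for k,c,L,S,a in boxes(f,.110,s,400,None):
    if .08<L<.12: print("box",cv2.minAreaRect(k)[0],c.round(4),round(L,4),round(S,4),round(a,3), depthpts(f,[cv2.minAreaRect(k)[0]],s).round(4))
togo(.4225,-.183,.077,-.192)
E
```

```text
box (261.5, 190.5) [ 0.4218 -0.1834] 0.0974 0.0526 -0.194 [[ 0.424  -0.1842  0.1095]]
box (58.280147552490234, 105.4092788696289) [ 0.5309 -0.0282] 0.1038 0.0547 0.012 [[ 0.5311 -0.0368  0.1243]]
t 9.9 tcp [ 0.4323 -0.1797  0.1941] yaw -0.191 tilt 0.0022 F [0.25 0.25 0.58] w 0.0879
spin 0.001 then dx -8.9 dy 5.1 dz 117.1
```

View pics/w6.png

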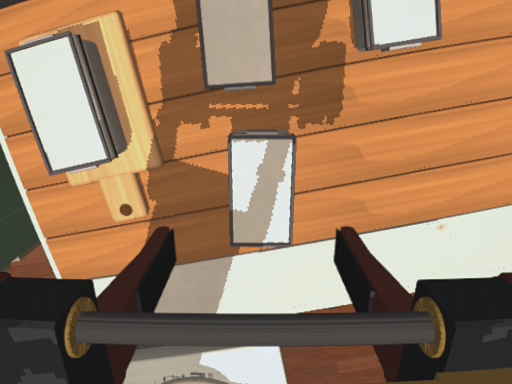

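```bash
python3 -m handwheel '[[[1,-9.5,5.5,20,0],[1,0,0,30,0],[1,0,0,30,0],[1,0,0,25,0],[1,0,0,12,0],[1,0,0,0,0],[-1,0,0,0,0],[-1,0,0,0,0],[-1,0,0,0,0],[-1,0,0,0,0],[-1,0,0,0,0],[-1,0,0,0,0]]]' 40;  python3 - <<'E'
from h import *
togo(.4218,-.1834,.077,-.192)
E
python3 -m handwheel '[[[-1,0,0,-12,0],[-1,0,0,-12,0],[-1,0,0,-12,0],[-1,0,0,0,0],[-1,0,0,0,0],[-1,0,0,0,0],[-1,0,0,0,0]]]';python3 weigh.py
```

```text
time_s: 10.9
tcp_pos: [0.4228, -0.184, 0.0795]
tool_rot: [0.995, -0.095, 0.001, 0.0]
contact_force: [0.0, 1.2, 2.1]
width: 0.0513
t 10.9 tcp [ 0.4228 -0.184   0.0795] yaw -0.191 tilt 0.0023 F [0.01 1.18 2.12] w 0.0513
spin 0.001 then dx -1.1 dy -0.4 dz 2.5
time_s: 11.48
tcp_pos: [0.4219, -0.1836, 0.1132]
tool_rot: [0.995, -0.095, -0.001, -0.0]
contact_force: [1.2, -0.4, -1.0]
width: 0.0048
t 12.0833 F [-0.05  0.12  0.26] sd [0.43 0.5  0.4 ] tau [-0.000e+00 -2.830e+01 -4.085e+01  3.000e-02 -6.000e-02  0.000e+00] z 0.1139 w 0.00031669768927681906
```

```bash
python3 -m handwheel '[[[1,0,0,-30,0],[1,0,0,-30,0],[1,0,0,-20,0],[1,0,0,0,0],[1,0,0,0,0],[1,0,0,0,0]]]';python3 - <<'E'
from h import *
s=monitor.state();f=viewer.grab_frame("wrist"); cv2.imwrite("pics/w7.png",f["image"])
for k,c,L,S,a in boxes(f,.110,s,400,None):
    if .08<L<.12: print("box",cv2.minAreaRect(k)[0],c.round(4),round(L,4),round(S,4),round(a,3), depthpts(f,[cv2.minAreaRect(k)[0]],s).round(4))
togo(.4225,-.183,.077,-.192)
t=viewer.grab_frame("top");cv2.imwrite("pics/t7.png",t["image"])
E
```

```text
time_s: 12.58
tcp_pos: [0.422, -0.1836, 0.1928]
tool_rot: [0.995, -0.095, -0.001, -0.0]
contact_force: [0.7, -0.3, -0.8]
width: 0.0371
box (240.5, 364.5) [ 0.2195 -0.1284] 0.096 0.0546 1.378 [[ 0.1089 -0.1008  0.0003]]
box (250.40768432617188, 279.76153564453125) [ 0.3242 -0.1588] 0.0863 0.0786 1.526 [[ 0.2705 -0.1486  0.0232]]
box (255.0, 181.5) [ 0.4218 -0.1833] 0.0975 0.0524 -0.191 [[ 0.4243 -0.1842  0.1106]]
box (50.34909439086914, 95.02952575683594) [ 0.5314 -0.0279] 0.1039 0.0547 0.014 [[ 0.5308 -0.0372  0.1248]]
t 12.63 tcp [ 0.4217 -0.1835  0.1923] yaw -0.191 tilt 0.0023 F [-0.29 -0.77  0.29] w 0.041
spin 0.001 then dx 0.7 dy -0.7 dz 115.3
```

View pics/w7.png

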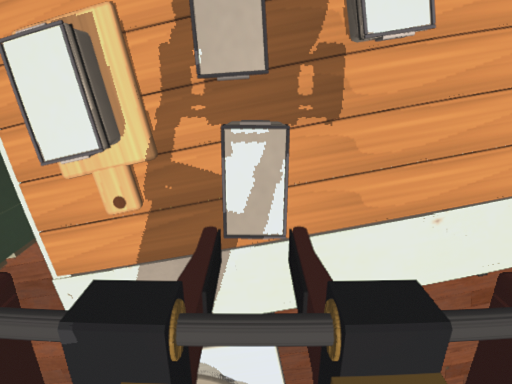

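The grasp slipped off and the box did not move (lid still at (0.4218,-0.1833), z 0.110). I'll retry lower and firmer, checking before the lift.

```bash
python3 -m handwheel '[[[1,0,0,0,0],[1,0,0,0,0],[1,0,0,0,0],[1,0,0,30,0],[1,0,0,30,0],[1,0,0,30,0],[1,0,0,25,0],[1,0,0,8,0],[1,0,0,0,0],[1,0,0,0,0],[1,0,0,0,0]]]' 55;  python3 - <<'E'
from h import *
togo(.4218,-.1834,.070,-.192)
s=monitor.state();f=viewer.grab_frame("wrist"); cv2.imwrite("pics/w8.png",f["image"])
E
```

```text
time_s: 13.6
tcp_pos: [0.4232, -0.1843, 0.0731]
tool_rot: [0.995, -0.095, 0.001, 0.001]
contact_force: [-0.5, -0.1, 0.6]
width: 0.0877
t 13.6 tcp [ 0.4232 -0.1843  0.0731] yaw -0.191 tilt 0.0031 F [-0.54 -0.07  0.61] w 0.0877
spin 0.001 then dx -1.5 dy -0.6 dz 3.1
```

View pics/w8.png

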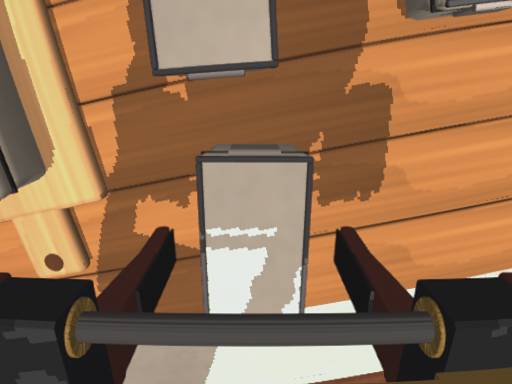

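```bash
python3 -m handwheel '[[[1,-1,0,3,0],[-1,0,0,0,0],[-1,0,0,0,0],[-1,0,0,0,0],[-1,0,0,0,0],[-1,0,0,0,0],[-1,0,0,0,0],[-1,0,0,0,0],[-1,0,0,0,0]]]' 55;  python3 - <<'E'
from h import *
togo(.4218,-.1834,.070,-.192)
s=monitor.state();f=viewer.grab_frame("wrist"); cv2.imwrite("pics/w9.png",f["image"])
E
```

```text
time_s: 14.4
tcp_pos: [0.4213, -0.1836, 0.068]
tool_rot: [0.995, -0.095, 0.0, 0.0]
contact_force: [0.6, -0.4, -0.5]
width: 0.0572
t 14.4 tcp [ 0.4213 -0.1836  0.068 ] yaw -0.191 tilt 0.0002 F [ 0.58 -0.37 -0.49] w 0.0572
spin 0.001 then dx 0.5 dy -0.3 dz -2.0
```

View pics/w9.png

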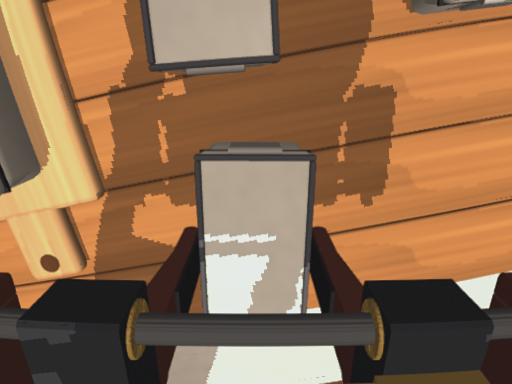

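Width is 0.0572 now, as it should be. Lifting to weigh.

```bash
python3 -m handwheel '[[[-1,0,0,-12,0],[-1,0,0,-12,0],[-1,0,0,-12,0],[-1,0,0,-12,0],[-1,0,0,0,0],[-1,0,0,0,0],[-1,0,0,0,0],[-1,0,0,0,0]]]';python3 weigh.py
```

```text
time_s: 15.12
tcp_pos: [0.4208, -0.1834, 0.1151]
tool_rot: [0.995, -0.095, -0.001, -0.0]
contact_force: [-0.5, 1.0, -3.9]
width: 0.0576
t 15.7167 F [ 0.01 -0.04 -3.65] sd [0.4  0.43 0.54] tau [ 0.00e+00 -3.00e+01 -4.31e+01  4.00e-02 -6.00e-02  0.00e+00] z 0.1159 w 0.05737608277964038
```

0.37 kg, so its place isn't decided yet. Setting it back down and going to the next box.

```bash
python3 -m handwheel '[[[-1,0,0,25,0],[-1,0,0,15,0],[-1,0,0,7,0],[-1,0,0,0.5,0],[-1,0,0,0,0],[-1,0,0,0,0],[1,0,0,0,0],[1,0,0,0,0],[1,0,0,0,0],[1,0,0,0,0],[1,0,0,-20,0],[1,0,0,-30,0]]]'
python3 -m handwheel '[[[1,0,0,-35,0],[1,0,0,-35,0],[1,0,0,-10,0],[1,0,0,0,-0.07],[1,34,0,0,0],[1,34,0,0,0],[1,34,0,0,0],[1,20,0,0,0],[1,0,0,0,0],[1,0,0,0,0]]]';python3 - <<'E'
from h import *
s=monitor.state();f=viewer.grab_frame("wrist"); cv2.imwrite("pics/w10.png",f["image"])
for k,c,L,S,a in boxes(f,.110,s,400,None):
    if .08<L<.12: print("box",cv2.minAreaRect(k)[0],c.round(4),round(L,4),round(S,4),round(a,3), depthpts(f,[cv2.minAreaRect(k)[0]],s).round(4))
togo(.5650,-.1893,.07,-.125)
E
```

```text
time_s: 16.72
tcp_pos: [0.4196, -0.1827, 0.116]
tool_rot: [0.995, -0.095, -0.003, -0.001]
contact_force: [-0.1, 0.1, -0.2]
width: 0.0876
time_s: 17.55
tcp_pos: [0.5425, -0.1982, 0.1969]
tool_rot: [0.998, -0.06, -0.001, -0.0]
contact_force: [0.3, -0.8, 0.1]
width: 0.0877
box (79.67475128173828, 219.095458984375) [ 0.5243 -0.0277] 0.1036 0.0544 0.014 [[ 0.5314 -0.0363  0.1239]]
box (241.5, 154.5) [ 0.5669 -0.1897] 0.0979 0.0525 -0.125 [[ 0.5697 -0.1896  0.1115]]
box (392.50006103515625, 127.50475311279297) [ 0.5756 -0.3224] 0.0989 0.0518 -0.018 [[ 0.5779 -0.3224  0.1109]]
t 17.6 tcp [ 0.542  -0.1982  0.1977] yaw -0.121 tilt 0.0015 F [-0.82 -1.17  0.73] w 0.088
spin 0.004 then dx 21.7 dy -11.7 dz 127.7
```

View pics/w10.png

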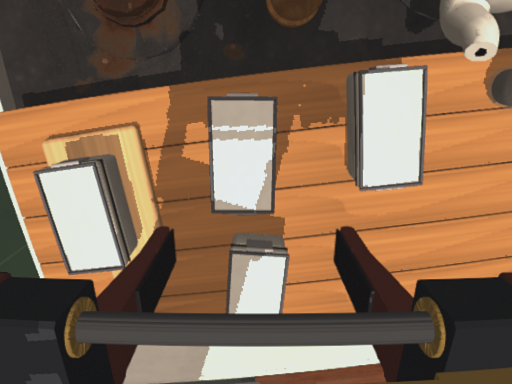

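```bash
python3 -m handwheel '[[[1,11,-6,0,0.004],[1,11.5,-6,10,0],[1,0,0,25,0],[1,0,0,25,0],[1,0,0,25,0],[1,0,0,20,0],[1,0,0,15,0],[1,0,0,6,0],[1,0,0,0,0],[1,0,0,0,0]]]';  python3 - <<'E'
from h import *
togo(.566,-.1895,.069,-.125)
E
```

```text
time_s: 18.43
tcp_pos: [0.5661, -0.1891, 0.0729]
tool_rot: [0.998, -0.063, 0.0, 0.0]
contact_force: [0.3, -0.6, 0.4]
width: 0.0879
t 18.43 tcp [ 0.5661 -0.1891  0.0729] yaw -0.125 tilt 0.0005 F [ 0.27 -0.61  0.37] w 0.0879
spin -0.000 then dx -0.0 dy 0.4 dz 3.9
```

```bash
python3 -m handwheel '[[[1,0,0,4,0],[-1,0,0,0,0],[-1,0,0,0,0],[-1,0,0,0,0],[-1,0,0,0,0],[-1,0,0,0,0],[-1,0,0,0,0],[-1,0,0,0,0],[-1,0,0,0,0]]]' 55; python3 -m handwheel '[[[-1,0,0,-12,0],[-1,0,0,-12,0],[-1,0,0,-12,0],[-1,0,0,-12,0],[-1,0,0,0,0],[-1,0,0,0,0],[-1,0,0,0,0],[-1,0,0,0,0]]]';python3 weigh.py
```

```text
time_s: 19.18
tcp_pos: [0.5663, -0.1893, 0.0687]
tool_rot: [0.998, -0.063, 0.0, 0.0]
contact_force: [-0.1, -1.0, 1.6]
width: 0.0571
time_s: 19.85
tcp_pos: [0.5657, -0.189, 0.1154]
tool_rot: [0.998, -0.063, -0.001, -0.0]
contact_force: [0.7, -0.5, -0.6]
width: 0.0574
t 20.45 F [-0.04  0.09 -1.09] sd [0.49 0.5  0.52] tau [ 0.000e+00 -4.497e+01 -4.143e+01  3.000e-02 -6.000e-02 -0.000e+00] z 0.1164 w 0.057616424702487984
```

0.11 kg, which is the lightest, so it goes on top. I'll put it back and weigh the last box.

```bash
python3 -m handwheel '[[[-1,0,0,25,0],[-1,0,0,15,0],[-1,0,0,7,0],[-1,0,0,0.5,0],[-1,0,0,0,0],[-1,0,0,0,0],[1,0,0,0,0],[1,0,0,0,0],[1,0,0,0,0],[1,0,0,0,0],[1,0,0,-20,0],[1,0,0,-30,0]]]'
python3 -m handwheel '[[[1,0,0,-35,0],[1,0,0,-35,0],[1,0,0,-10,0],[1,0,0,0,-0.1],[1,0,34,0,0],[1,0,34,0,0],[1,0,34,0,0],[1,0,28,0,0],[1,0,0,0,0],[1,0,0,0,0]]]';python3 - <<'E'
from h import *
s=monitor.state();f=viewer.grab_frame("wrist"); cv2.imwrite("pics/w11.png",f["image"])
for k,c,L,S,a in boxes(f,.110,s,400,None):
    if .08<L<.12: print("box",cv2.minAreaRect(k)[0],c.round(4),round(L,4),round(S,4),round(a,3), depthpts(f,[cv2.minAreaRect(k)[0]],s).round(4))
togo(.575,-.3208,.069,-.02)
E
```

```text
time_s: 21.45
tcp_pos: [0.5642, -0.1884, 0.1154]
tool_rot: [0.998, -0.063, -0.004, -0.001]
contact_force: [0.5, 0.5, 0.7]
width: 0.0877
time_s: 22.28
tcp_pos: [0.5623, -0.3203, 0.1977]
tool_rot: [1.0, -0.014, -0.001, -0.001]
contact_force: [0.3, 0.6, -0.1]
width: 0.0876
box (473.494140625, 226.72592163085938) [ 0.5087 -0.5333] 0.1105 0.0141 -0.038 [[ 0.4923 -0.5632  0.0697]]
box (109.49998474121094, 179.0) [ 0.5668 -0.1879] 0.0984 0.0517 -0.13 [[ 0.5694 -0.1878  0.1104]]
box (255.0, 166.0) [ 0.5752 -0.3213] 0.0976 0.0525 -0.022 [[ 0.5777 -0.3208  0.111 ]]
t 22.33 tcp [ 0.5627 -0.3191  0.1982] yaw -0.026 tilt 0.0012 F [-0.13  0.34  0.7 ] w 0.0878
spin -0.006 then dx 12.3 dy 1.5 dz 129.2
```

View pics/w11.png

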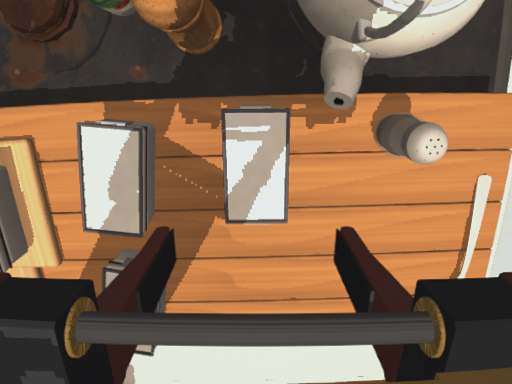

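```bash
python3 - <<'E'
from h import *
s=monitor.state();f=viewer.grab_frame("wrist")
for p in [(338,102),(341,90),(345,60),(400,45),(425,140),(400,130),(200,40),(170,10)]: print(p,depthpts(f,[p],s)[0].round(3))
E
```

```text
(338, 102) [ 0.633 -0.387  0.128]
(341, 90) [ 0.642 -0.387  0.136]
(345, 60) [ 0.665 -0.395  0.115]
(400, 45) [ 0.678 -0.442  0.108]
(425, 140) [ 0.604 -0.452  0.146]
(400, 130) [ 0.608 -0.444  0.117]
(200, 40) [ 0.691 -0.269  0.054]
(170, 10) [ 0.698 -0.266  0.156]
```

```bash
python3 -m handwheel '[[[1,5,1.5,0,-0.005],[1,6,0,10,0],[1,0,0,25,0],[1,0,0,25,0],[1,0,0,25,0],[1,0,0,20,0],[1,0,0,17,0],[1,0,0,7,0],[1,0,0,0,0],[1,0,0,0,0]]]';  python3 - <<'E'
from h import *
togo(.5745,-.321,.069,-.021)
E
python3 -m handwheel '[[[1,0,0,2,0],[-1,0,0,0,0],[-1,0,0,0,0],[-1,0,0,0,0],[-1,0,0,0,0],[-1,0,0,0,0],[-1,0,0,0,0],[-1,0,0,0,0],[-1,0,0,0,0]]]' 55; python3 -m handwheel '[[[-1,0,0,-12,0],[-1,0,0,-12,0],[-1,0,0,-12,0],[-1,0,0,-12,0],[-1,0,0,0,0],[-1,0,0,0,0],[-1,0,0,0,0],[-1,0,0,0,0]]]';python3 weigh.py
```

```text
time_s: 23.22
tcp_pos: [0.5742, -0.3203, 0.07]
tool_rot: [1.0, -0.01, -0.0, -0.0]
contact_force: [0.4, 0.1, 1.1]
width: 0.0875
t 23.22 tcp [ 0.5742 -0.3203  0.07  ] yaw -0.019 tilt 0.0001 F [0.44 0.12 1.14] w 0.0875
spin 0.002 then dx 0.3 dy 0.7 dz 1.0
time_s: 23.97
tcp_pos: [0.5739, -0.3212, 0.0683]
tool_rot: [1.0, -0.01, 0.0, 0.0]
contact_force: [-0.2, -1.2, 1.2]
width: 0.0575
time_s: 24.63
tcp_pos: [0.5734, -0.3206, 0.1147]
tool_rot: [1.0, -0.01, -0.001, -0.0]
contact_force: [0.9, 0.5, -6.0]
width: 0.0576
t 25.2333 F [-0.2  -0.07 -6.05] sd [0.38 0.31 0.39] tau [ 0.000e+00 -5.546e+01 -4.434e+01  5.000e-02 -6.000e-02 -0.000e+00] z 0.1159 w 0.05725658196232797
```

0.62 kg, so it goes second. The full order is 0.86, 0.62, 0.37, 0.11. Carrying it to the stack.

```bash
python3 -m handwheel '[[[-1,0,0,-30,0],[-1,0,0,-35,0],[-1,0,0,-35,0],[-1,0,0,-30,0],[-1,-6,-30,0,-0.04],[-1,-6,-35,0,0],[-1,-6,-35,0,0],[-1,-6,-35,0,0],[-1,-6,-35,0,0],[-1,-6,-30,0,0],[-1,0,0,0,0],[-1,0,0,0,0]]]'>/dev/null;python3 - <<'E'
from h import *
s=monitor.state();f=viewer.grab_frame("wrist"); cv2.imwrite("pics/w12.png",f["image"])
for k,c,L,S,a in boxes(f,.124,s,400,None):
    if .08<L<.12: print("box",cv2.minAreaRect(k)[0],c.round(4),round(L,4),round(S,4),round(a,3), depthpts(f,[cv2.minAreaRect(k)[0]],s).round(4))
togo(.5286,-.038,.24,.02)
E
```

```text
box (170.5, 174.5) [ 0.5295 -0.037 ] 0.0978 0.0516 0.009 [[ 0.5319 -0.0352  0.1257]]
box (324.2225341796875, 139.04278564453125) [ 0.569  -0.1868] 0.0944 0.0498 -0.123 [[ 0.5688 -0.1902  0.1106]]
t 26.28 tcp [ 0.5351 -0.1211  0.2465] yaw 0.021 tilt 0.0015 F [ 0.13 -1.16 -6.03] w 0.0573
spin 0.001 then dx -4.9 dy -83.2 dz 6.5
```

View pics/w12.png

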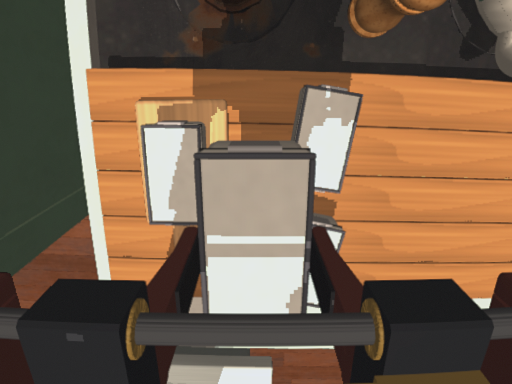

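```bash
python3 -m handwheel '[[[-1,-5,-28,0,0],[-1,0,-28,0,0],[-1,0,-20,0,0],[-1,0,-7.5,0,0],[-1,0,0,0,0],[-1,0,0,0,0],[-1,0,0,20,0],[-1,0,0,30,0],[-1,0,0,30,0],[-1,0,0,12,0],[-1,0,0,0,0],[-1,0,0,0,0]]]';python3 - <<'E'
from h import *
togo(.5286,-.0377,.1345,.02)
s=monitor.state();f=viewer.grab_frame("wrist"); cv2.imwrite("pics/w13.png",f["image"])
E
```

```text
time_s: 27.28
tcp_pos: [0.5283, -0.039, 0.154]
tool_rot: [1.0, 0.009, -0.0, 0.0]
contact_force: [-0.1, -0.0, -5.4]
width: 0.0571
t 27.28 tcp [ 0.5283 -0.039   0.154 ] yaw 0.018 tilt 0.001 F [-0.1  -0.04 -5.42] w 0.0571
spin -0.002 then dx 0.4 dy -1.2 dz 19.5
```

View pics/w13.png

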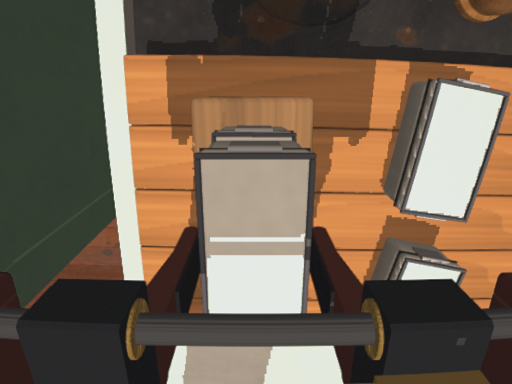

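```bash
python3 -m handwheel '[[[-1,0.4,-1,8,0],[-1,0,0,6,0],[-1,0,0,3,0],[-1,0,0,2,0],[-1,0,0,0,0],[-1,0,0,0,0],[-1,0,0,0,0]]]';python3 - <<'E'
from h import *
togo(.5286,-.0377,.1345,.02)
E
```

```text
time_s: 27.92
tcp_pos: [0.5289, -0.037, 0.1352]
tool_rot: [1.0, 0.01, 0.0, 0.0]
contact_force: [0.1, 0.7, -5.5]
width: 0.0573
t 27.92 tcp [ 0.5289 -0.037   0.1352] yaw 0.02 tilt 0.0005 F [ 0.1   0.73 -5.55] w 0.0573
spin -0.000 then dx -0.3 dy 0.7 dz 0.7
```

```bash
python3 -m handwheel '[[[-1,0,0.5,1.5,0],[-1,0,0,1,0],[-1,0,0,0,0],[-1,0,0,0,0]]]';python3 -c "
from h import *
togo(.5286,-.0377,.1345,.02)"
```

```text
time_s: 28.25
tcp_pos: [0.5292, -0.0374, 0.1342]
tool_rot: [1.0, 0.01, 0.001, 0.0]
contact_force: [-2.9, 1.6, 5.4]
width: 0.0572
t 28.25 tcp [ 0.5292 -0.0374  0.1342] yaw 0.02 tilt 0.0024 F [-2.93  1.59  5.38] w 0.0572
spin -0.000 then dx -0.6 dy 0.3 dz -0.3
```

Contact came at the expected height (0.1342). Releasing, rising and checking.

```bash
python3 -m handwheel '[[[1,0,0,0,0],[1,0,0,0,0],[1,0,0,0,0],[1,0,0,0,0],[1,0,0,-20,0],[1,0,0,-30,0],[1,0,0,-35,0],[1,0,0,-35,0],[1,0,0,0,0],[1,0,0,0,0]]]'>/dev/null;python3 - <<'E'
from h import *
s=monitor.state();f=viewer.grab_frame("wrist"); cv2.imwrite("pics/w14.png",f["image"])
for k,c,L,S,a in boxes(f,.176,s,400,None):
    if .08<L<.12: print("box",cv2.minAreaRect(k)[0],c.round(4),round(L,4),round(S,4),round(a,3), depthpts(f,[cv2.minAreaRect(k)[0]],s).round(4))
t=viewer.grab_frame("top");cv2.imwrite("pics/t14.png",cv2.resize(t["image"][100:280,110:320],None,fx=3.6,fy=3.2))
for b in boxes(t): print(b[1].round(4),b[2].round(3),b[3].round(3),b[4].round(3))
togo(.422,-.1834,.2,-.192)
E
```

```text
box (1.1162776947021484, 225.14459228515625) [0.4841 0.1946] 0.1118 0.0249 -0.23 [[0.4446 0.283  0.0866]]
box (254.0, 182.49996948242188) [ 0.5305 -0.0371] 0.0962 0.0525 0.02 [[ 0.533  -0.037   0.1765]]
[ 0.4229 -0.1837] 0.104 0.055 -0.199
[ 0.452  -0.5518] 0.178 0.031 -0.022
[0.4249 0.0482] 0.213 0.047 0.073
[ 0.5126 -0.0182] 0.056 0.045 -1.547
[ 0.5648 -0.1884] 0.105 0.054 -0.122
t 29.18 tcp [ 0.5287 -0.0375  0.2513] yaw 0.02 tilt 0.0012 F [ 0.08 -0.38 -0.12] w 0.0876
spin 0.212 then dx -76.9 dy 163.6 dz 51.3
```

View pics/w14.png

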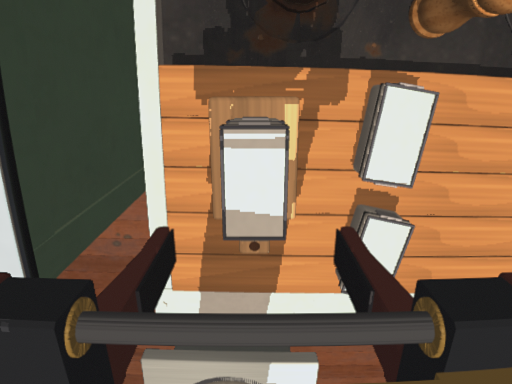

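View pics/t14.png

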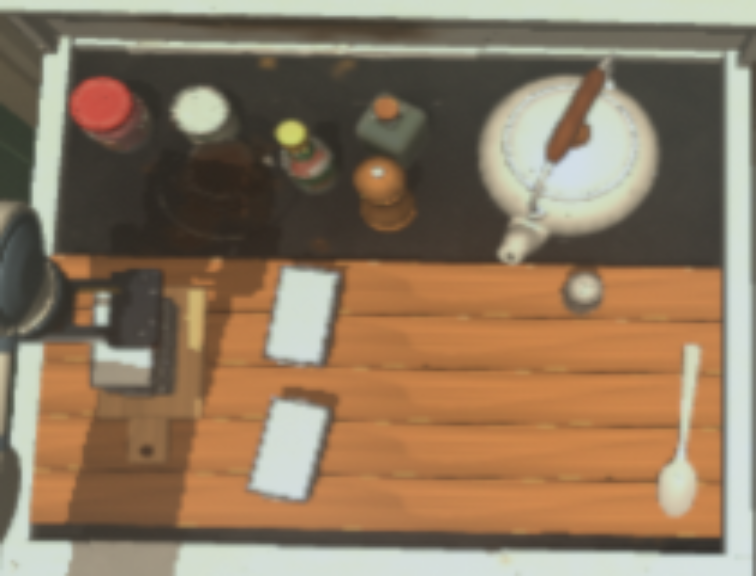

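Level 2 is seated (lid at 0.1765, expected 0.176; centre (0.5305,-0.0371)). Now the 0.37 kg box.

```bash
python3 -m handwheel '[[[1,0,25,0,0.106],[1,0,30,0,0.106],[1,-25,30,0,0],[1,-26,30,0,0],[1,-26,30,15,0],[1,0,12,20,0],[1,0,0,15,0],[1,0,0,0,0],[1,0,0,0,0]]]'>/dev/null;python3 - <<'E'
from h import *
s=monitor.state();f=viewer.grab_frame("wrist"); cv2.imwrite("pics/w15.png",f["image"])
for k,c,L,S,a in boxes(f,.110,s,400,None):
    if .08<L<.12: print("box",cv2.minAreaRect(k)[0],c.round(4),round(L,4),round(S,4),round(a,3), depthpts(f,[cv2.minAreaRect(k)[0]],s).round(4))
togo(.422,-.1834,.069,-.192)
E
```

```text
box (46.89655303955078, 232.74136352539062) [0.4164 0.0363] 0.1018 0.0089 -0.009 [[0.389  0.1066 0.0217]]
box (264.5, 186.5) [ 0.4223 -0.1838] 0.0973 0.0524 -0.192 [[ 0.4249 -0.1846  0.111 ]]
t 29.98 tcp [ 0.4319 -0.177   0.2019] yaw -0.192 tilt 0.002 F [0.8  0.37 0.09] w 0.0876
spin 0.000 then dx -8.5 dy 8.2 dz 132.9
```

```bash
python3 -m handwheel '[[[1,-8.5,8.2,15,0],[1,0,0,30,0],[1,0,0,30,0],[1,0,0,28,0],[1,0,0,18,0],[1,0,0,8,0],[1,0,0,0,0],[1,0,0,0,0]]]' 55;  python3 - <<'E'
from h import *
togo(.422,-.1834,.069,-.192)
E
```

```text
time_s: 30.65
tcp_pos: [0.423, -0.1837, 0.0749]
tool_rot: [0.995, -0.096, 0.001, 0.0]
contact_force: [-0.2, -0.4, -0.1]
width: 0.0874
t 30.65 tcp [ 0.423  -0.1837  0.0749] yaw -0.191 tilt 0.0011 F [-0.23 -0.4  -0.09] w 0.0874
spin 0.001 then dx -1.0 dy -0.1 dz 5.9
```

```bash
python3 -m handwheel '[[[1,-0.5,0,5,0],[-1,0,0,0,0],[-1,0,0,0,0],[-1,0,0,0,0],[-1,0,0,0,0],[-1,0,0,0,0],[-1,0,0,0,0],[-1,0,0,0,0],[-1,0,0,0,0]]]' 55
python3 -m handwheel '[[[-1,0,0,-20,0],[-1,0,0,-30,0],[-1,0,0,-35,0],[-1,0,0,-35,0],[-1,0,0,-35,0],[-1,0,0,-35,0],[-1,0,0,-20,-0.106],[-1,0,0,0,-0.106],[-1,0,0,0,0],[-1,0,0,0,0]]]'
python3 - <<'E'
from h import *
togo(.529,-.0373,.29,.02)
E
```

```text
time_s: 31.4
tcp_pos: [0.4219, -0.1839, 0.069]
tool_rot: [0.995, -0.096, 0.0, 0.0]
contact_force: [-0.8, -0.5, 2.1]
width: 0.0573
time_s: 32.23
tcp_pos: [0.4216, -0.1835, 0.2773]
tool_rot: [1.0, 0.008, -0.001, -0.001]
contact_force: [0.8, -0.4, -4.7]
width: 0.0575
t 32.23 tcp [ 0.4216 -0.1835  0.2773] yaw 0.017 tilt 0.0024 F [ 0.84 -0.37 -4.71] w 0.0575
spin -0.003 then dx 110.3 dy -144.1 dz -12.7
```

```bash
python3 -m handwheel '[[[-1,25,-10,-10,-0.003],[-1,30,-15,0,0],[-1,30,-20,0,0],[-1,25,-20,0,0],[-1,0,0,0,0],[-1,0,0,0,0],[-1,0,0,0,0]]]'>/dev/null;python3 - <<'E'
from h import *
s=monitor.state();f=viewer.grab_frame("wrist"); cv2.imwrite("pics/w16.png",f["image"])
for k,c,L,S,a in boxes(f,.176,s,400,None):
    if .08<L<.12: print("box",cv2.minAreaRect(k)[0],c.round(4),round(L,4),round(S,4),round(a,3), depthpts(f,[cv2.minAreaRect(k)[0]],s).round(4))
togo(.5295,-.0373,.187,.02)
E
```

```text
box (199.5, 375.0) [ 0.2714 -0.0518] 0.0824 0.0273 -1.527 [[ 0.0901 -0.0209  0.0128]]
box (170.0, 170.5) [ 0.5308 -0.0363] 0.0978 0.0517 0.016 [[ 0.5332 -0.0341  0.1768]]
box (321.0160217285156, 128.41200256347656) [ 0.5752 -0.1766] 0.0809 0.043 -0.124 [[ 0.5687 -0.1902  0.1116]]
t 32.87 tcp [ 0.5296 -0.1166  0.2877] yaw 0.021 tilt 0.0021 F [-0.26 -0.9  -4.25] w 0.0573
spin 0.001 then dx 1.5 dy -79.3 dz 100.7
```

View pics/w16.png

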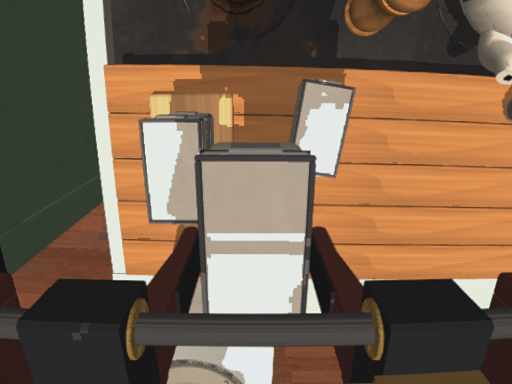

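```bash
python3 -m handwheel '[[[-1,2,-28,0,0],[-1,0,-25,0,0],[-1,0,-19,0,0],[-1,0,-7.5,0,0],[-1,0,0,0,0],[-1,0,0,0,0],[-1,0,0,20,0],[-1,0,0,30,0],[-1,0,0,25,0],[-1,0,0,12,0],[-1,0,0,0,0],[-1,0,0,0,0]]]';python3 - <<'E'
from h import *
togo(.530,-.037,.187,.02)
E
```

```text
time_s: 33.87
tcp_pos: [0.5302, -0.0376, 0.2018]
tool_rot: [1.0, 0.011, -0.0, 0.0]
contact_force: [0.3, -0.3, -3.4]
width: 0.0571
t 33.87 tcp [ 0.5302 -0.0376  0.2018] yaw 0.021 tilt 0.0007 F [ 0.3  -0.35 -3.39] w 0.0571
spin 0.001 then dx -0.2 dy -0.6 dz 14.8
```

```bash
python3 -m handwheel '[[[-1,0,-0.5,6,0],[-1,0,0,4,0],[-1,0,0,2,0],[-1,0,0,2,0],[-1,0,0,0,0],[-1,0,0,0,0],[-1,0,0,0,0]]]';python3 - <<'E'
from h import *
togo(.530,-.037,.187,.02)
E
```

```text
time_s: 34.45
tcp_pos: [0.5306, -0.0362, 0.1879]
tool_rot: [1.0, 0.011, 0.0, 0.0]
contact_force: [0.3, -0.3, -4.4]
width: 0.0577
t 34.45 tcp [ 0.5306 -0.0362  0.1879] yaw 0.023 tilt 0.0004 F [ 0.31 -0.34 -4.45] w 0.0577
spin 0.003 then dx -0.6 dy 0.8 dz 0.9
```

```bash
python3 -m handwheel '[[[-1,0,0.5,1.2,0],[-1,0,0,1,0],[-1,0,0,0,0],[-1,0,0,0,0]]]';python3 -c "
from h import *
togo(.530,-.037,.187,.02)"
```

```text
time_s: 34.78
tcp_pos: [0.5308, -0.0367, 0.187]
tool_rot: [1.0, 0.011, 0.001, 0.0]
contact_force: [-1.0, 0.9, 4.5]
width: 0.0572
t 34.78 tcp [ 0.5308 -0.0367  0.187 ] yaw 0.023 tilt 0.0023 F [-0.95  0.86  4.47] w 0.0572
spin 0.003 then dx -0.8 dy 0.3 dz 0.0
```

```bash
python3 -m handwheel '[[[1,0,0,0,0],[1,0,0,0,0],[1,0,0,0,0],[1,0,0,0,0],[1,0,0,-20,0],[1,0,0,-30,0],[1,0,0,-35,0],[1,0,0,-30,0],[1,0,0,0,0],[1,0,0,0,0]]]'>/dev/null;python3 - <<'E'
from h import *
s=monitor.state();f=viewer.grab_frame("wrist"); cv2.imwrite("pics/w17.png",f["image"])
for k,c,L,S,a in boxes(f,.228,s,400,None):
    if .08<L<.12: print("box",cv2.minAreaRect(k)[0],c.round(4),round(L,4),round(S,4),round(a,3), depthpts(f,[cv2.minAreaRect(k)[0]],s).round(4))
t=viewer.grab_frame("top");cv2.imwrite("pics/t17.png",cv2.resize(t["image"][100:280,110:320],None,fx=3.6,fy=3.2))
for b in boxes(t): print(b[1].round(4),b[2].round(3),b[3].round(3),b[4].round(3))
togo(.566,-.188,.2,-.125)
E
```

```text
box (230.0, 373.5) [ 0.319  -0.0144] 0.0993 0.0282 -1.539 [[0.0858 0.0004 0.0123]]
box (254.5, 184.5) [ 0.531  -0.0364] 0.097 0.0524 0.013 [[ 0.5343 -0.0366  0.2302]]
[ 0.4535 -0.5518] 0.175 0.031 -0.022
[ 0.5175 -0.0038] 0.056 0.048 -1.547
[0.43   0.0486] 0.223 0.047 0.073
[ 0.5679 -0.2347] 0.106 0.055 -0.147
t 35.72 tcp [ 0.5304 -0.0368  0.2991] yaw 0.023 tilt 0.0017 F [ 0.26 -0.01  0.26] w 0.0876
spin 0.148 then dx 54.1 dy 145.6 dz 99.1
```

View pics/w17.png

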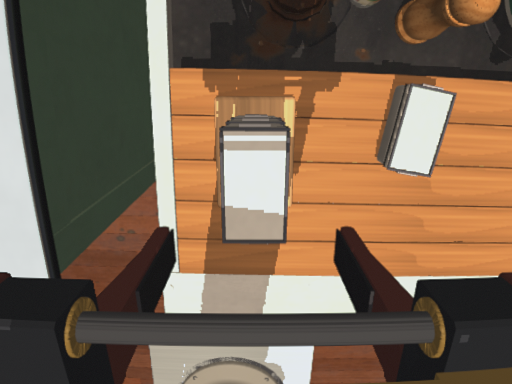

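The knock has happened: the last box moved to (0.568,-0.235), yaw -0.147, clear of the stack. I'll check the lid heights again, then fetch it.

```bash
python3 - <<'E'
from h import *
P=[]
for i in range(3):
    s=monitor.state();f=viewer.grab_frame("wrist")
    px=[(u,v) for u in range(232,280,6) for v in range(145,232,6)]
    P.append(depthpts(f,px,s))
P=np.mean(P,0); A=np.c_[P[:,:2]-P[:,:2].mean(0),np.ones(len(P))]; print("plane",np.linalg.lstsq(A,P[:,2],rcond=None)[0].round(4))
togo(.568,-.235,.2,-.147)
E
python3 -m handwheel '[[[1,0,25,0,0.085],[1,0,30,0,0.085],[1,15,35,0,0],[1,20,35,0,0],[1,15,35,0,0],[1,5,30,0,0],[1,0,0,25,0],[1,0,0,35,0],[1,0,0,25,0],[1,0,0,0,0],[1,0,0,0,0]]]'>/dev/null;python3 - <<'E'
from h import *
s=monitor.state();f=viewer.grab_frame("wrist"); cv2.imwrite("pics/w18.png",f["image"])
for k,c,L,S,a in boxes(f,.110,s,400,None):
    if .08<L<.12: print("box",cv2.minAreaRect(k)[0],c.round(4),round(L,4),round(S,4),round(a,3), depthpts(f,[cv2.minAreaRect(k)[0]],s).round(4))
togo(.568,-.235,.069,-.147)
E
```

```text
plane [0.0653 0.0096 0.2296]
t 35.87 tcp [ 0.5301 -0.0367  0.2985] yaw 0.023 tilt 0.0033 F [ 0.53 -0.06  0.5 ] w 0.0879
spin 0.170 then dx 66.5 dy 190.6 dz 98.5
box (256.0, 167.5) [ 0.5698 -0.2349] 0.098 0.0528 -0.146 [[ 0.5725 -0.2352  0.1117]]
box (448.0, 42.0) [ 0.6596 -0.4167] 0.1146 0.07 1.482 [[ 6.644e-01 -4.799e-01  2.000e-04]]
t 36.83 tcp [ 0.5636 -0.2331  0.2158] yaw -0.147 tilt 0.0007 F [-0.33  0.79  1.04] w 0.0881
spin -0.000 then dx 4.6 dy 1.2 dz 146.8
```

View pics/w18.png

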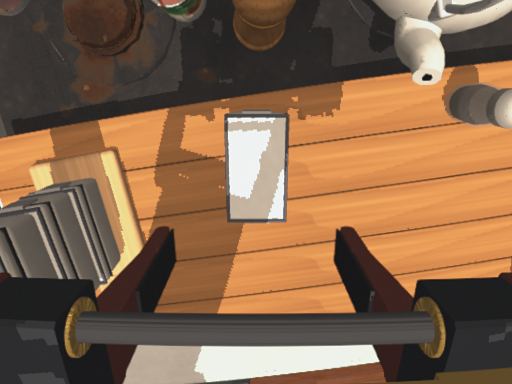

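```bash
python3 - <<'E'
from h import *
s=monitor.state();f=viewer.grab_frame("wrist")
def fit(px):
    P=depthpts(f,px,s);A=np.c_[P[:,:2]-P[:,:2].mean(0),np.ones(len(P))]; print(np.linalg.lstsq(A,P[:,2],rcond=None)[0].round(4))
fit([(u,v) for u in range(234,282,4) for v in range(122,215,4)])
fit([(u,v) for u in range(300,380,6) for v in range(110,200,6)])
g=viewer.grab_frame("scene");cv2.imwrite("pics/s18.png",cv2.resize(g["image"][90:230,120:260],None,fx=5,fy=4.2,interpolation=cv2.INTER_CUBIC))
E
```

```text
[ 0.2069 -0.0157  0.113 ]
[0.2767 0.3258 0.0621]
```

View pics/s18.png

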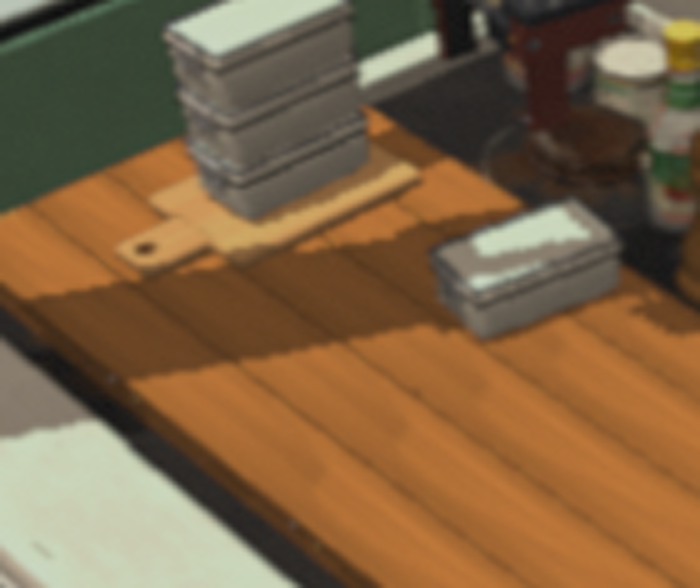

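The three-box stack looks square and upright in the scene view. The depth-plane tilt fit is noise: it gives nonsense on the flat cover too. Grasping the last box.

```bash
python3 -m handwheel '[[[1,5,1.5,20,0],[1,0,0,30,0],[1,0,0,30,0],[1,0,0,28,0],[1,0,0,20,0],[1,0,0,10,0],[1,0,0,5,0],[1,0,0,0,0],[1,0,0,0,0]]]' 55;  python3 - <<'E'
from h import *
togo(.569,-.235,.069,-.147)
E
```

```text
time_s: 37.68
tcp_pos: [0.5696, -0.2359, 0.0748]
tool_rot: [0.997, -0.073, 0.001, 0.001]
contact_force: [-0.4, -0.3, 0.5]
width: 0.0876
t 37.68 tcp [ 0.5696 -0.2359  0.0748] yaw -0.147 tilt 0.0032 F [-0.38 -0.26  0.5 ] w 0.0876
spin -0.000 then dx -0.7 dy -0.8 dz 5.8
```

```bash
python3 -m handwheel '[[[1,-0.5,-0.5,5.5,0],[-1,0,0,0,0],[-1,0,0,0,0],[-1,0,0,0,0],[-1,0,0,0,0],[-1,0,0,0,0],[-1,0,0,0,0],[-1,0,0,0,0],[-1,0,0,0,0]]]' 55
python3 -m handwheel '[[[-1,0,0,-20,0],[-1,0,0,-30,0],[-1,0,0,-35,0],[-1,0,0,-35,0],[-1,0,0,-35,0],[-1,0,0,-35,0],[-1,0,0,-35,-0.085],[-1,0,0,-25,-0.085],[-1,0,0,-10,0],[-1,0,0,0,0],[-1,0,0,0,0]]]'
python3 - <<'E'
from h import *
togo(.530,-.12,.34,.02)
E
```

```text
time_s: 38.43
tcp_pos: [0.5682, -0.235, 0.0672]
tool_rot: [0.997, -0.074, 0.0, 0.0]
contact_force: [-0.6, 0.4, 1.1]
width: 0.0576
time_s: 39.35
tcp_pos: [0.5684, -0.235, 0.3267]
tool_rot: [1.0, 0.011, 0.0, 0.0]
contact_force: [-0.2, 0.2, -2.1]
width: 0.0573
t 39.35 tcp [ 0.5684 -0.235   0.3267] yaw 0.022 tilt 0.0003 F [-0.17  0.23 -2.11] w 0.0573
spin 0.002 then dx -36.1 dy -115.8 dz -13.3
```

```bash
python3 -m handwheel '[[[-1,-9,-25,-3,0],[-1,-9,-30,-3,0],[-1,-9,-30,-3,0],[-1,-9,-25,0,0],[-1,0,0,0,0],[-1,0,0,0,0],[-1,0,0,0,0]]]'>/dev/null;python3 - <<'E'
from h import *
s=monitor.state();f=viewer.grab_frame("wrist"); cv2.imwrite("pics/w19.png",f["image"])
for k,c,L,S,a in boxes(f,.228,s,400,None):
    if .08<L<.12: print("box",cv2.minAreaRect(k)[0],c.round(4),round(L,4),round(S,4),round(a,3), depthpts(f,[cv2.minAreaRect(k)[0]],s).round(4))
togo(.5305,-.0367,.2372,.02)
E
```

```text
box (207.45765686035156, 364.947509765625) [ 0.2929 -0.0757] 0.0889 0.041 1.201 [[ 0.0699 -0.0402  0.0157]]
box (159.457275390625, 171.00242614746094) [ 0.531  -0.0355] 0.0976 0.0518 0.018 [[ 0.5332 -0.0347  0.2279]]
t 39.98 tcp [ 0.5297 -0.1265  0.3342] yaw 0.022 tilt 0.0025 F [ 0.18 -0.5  -1.46] w 0.0574
spin 0.002 then dx 2.6 dy -89.8 dz 97.0
```

View pics/w19.png

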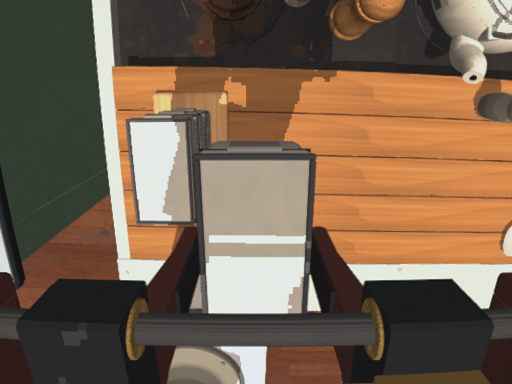

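```bash
python3 -m handwheel '[[[-1,2,-28,0,0],[-1,0,-28,0,0],[-1,0,-22,0,0],[-1,0,-12.5,0,0],[-1,0,0,0,0],[-1,0,0,0,0],[-1,0,0,20,0],[-1,0,0,30,0],[-1,0,0,22,0],[-1,0,0,12,0],[-1,0,0,0,0],[-1,0,0,0,0]]]';python3 - <<'E'
from h import *
togo(.530,-.0363,.2372,.02)
E
```

```text
time_s: 40.98
tcp_pos: [0.5293, -0.0366, 0.2513]
tool_rot: [1.0, 0.011, -0.001, 0.0]
contact_force: [0.3, 1.0, -0.5]
width: 0.0573
t 40.98 tcp [ 0.5293 -0.0366  0.2513] yaw 0.021 tilt 0.0018 F [ 0.34  0.98 -0.52] w 0.0573
spin 0.001 then dx 0.7 dy -0.3 dz 14.1
```

```bash
python3 -m handwheel '[[[-1,0.5,0,6,0],[-1,0,0,4,0],[-1,0,0,2,0],[-1,0,0,1,0],[-1,0,0,0,0],[-1,0,0,0,0],[-1,0,0,0,0]]]';python3 - <<'E'
from h import *
togo(.530,-.0363,.2372,.02)
E
```

```text
time_s: 41.57
tcp_pos: [0.5302, -0.0352, 0.2393]
tool_rot: [1.0, 0.011, 0.0, 0.0]
contact_force: [0.2, 0.0, -1.7]
width: 0.0574
t 41.57 tcp [ 0.5302 -0.0352  0.2393] yaw 0.023 tilt 0.0005 F [ 0.25  0.04 -1.69] w 0.0574
spin 0.003 then dx -0.2 dy 1.1 dz 2.1
```

```bash
python3 -m handwheel '[[[-1,0,0.7,1.5,0],[-1,0,0,1,0],[-1,0,0,0,0],[-1,0,0,0,0]]]';python3 -c "
from h import *
togo(.530,-.0363,.2372,.02)"
```

```text
time_s: 41.9
tcp_pos: [0.5303, -0.036, 0.2372]
tool_rot: [1.0, 0.011, 0.001, 0.0]
contact_force: [0.7, -1.3, 2.3]
width: 0.0574
t 41.9 tcp [ 0.5303 -0.036   0.2372] yaw 0.023 tilt 0.0013 F [ 0.69 -1.29  2.35] w 0.0574
spin 0.003 then dx -0.3 dy 0.3 dz -0.0
```

```bash
python3 -m handwheel '[[[1,0,0,0,0],[1,0,0,0,0],[1,0,0,0,0],[1,0,0,0,0],[1,0,0,-15,0],[1,0,0,-25,0],[1,0,0,-30,0],[1,0,0,-30,0],[1,0,0,0,0],[1,0,0,0,0]]]'>/dev/null;python3 - <<'E'
from h import *
s=monitor.state();f=viewer.grab_frame("wrist"); cv2.imwrite("pics/w20.png",f["image"])
for k,c,L,S,a in boxes(f,.280,s,400,None):
    if .08<L<.12: print("box",cv2.minAreaRect(k)[0],c.round(4),round(L,4),round(S,4),round(a,3), depthpts(f,[cv2.minAreaRect(k)[0]],s).round(4))
togo(.5,-.3,.35,.02)
E
python3 -m handwheel '[[[1,0,25,0,0],[1,0,35,0,0],[1,0,35,0,0],[1,0,35,0,0],[1,0,35,0,0],[1,0,35,0,0],[1,0,35,0,0],[1,0,25,0,0],[1,0,0,0,0],[1,0,0,0,0],[1,0,0,0,0]]]'
python3 - <<'E'
from h import *
f=viewer.grab_frame("top");cv2.imwrite("pics/t20.png",cv2.resize(f["image"][100:280,110:320],None,fx=3.6,fy=3.2))
g=viewer.grab_frame("scene");cv2.imwrite("pics/s20.png",cv2.resize(g["image"][60:230,110:280],None,fx=4.5,fy=3.5,interpolation=cv2.INTER_CUBIC))
E
```

```text
box (254.0, 189.0) [ 0.5314 -0.0357] 0.0963 0.0525 0.023 [[ 0.5345 -0.0353  0.2815]]
t 42.78 tcp [ 0.5304 -0.036   0.3363] yaw 0.023 tilt 0.0005 F [-0.02  0.72 -0.77] w 0.0877
spin 0.003 then dx -35.6 dy 263.4 dz -13.7
time_s: 43.7
tcp_pos: [0.5359, -0.2953, 0.335]
tool_rot: [1.0, 0.011, -0.001, -0.001]
contact_force: [0.1, 0.2, 0.0]
width: 0.0877
```

View pics/s20.png

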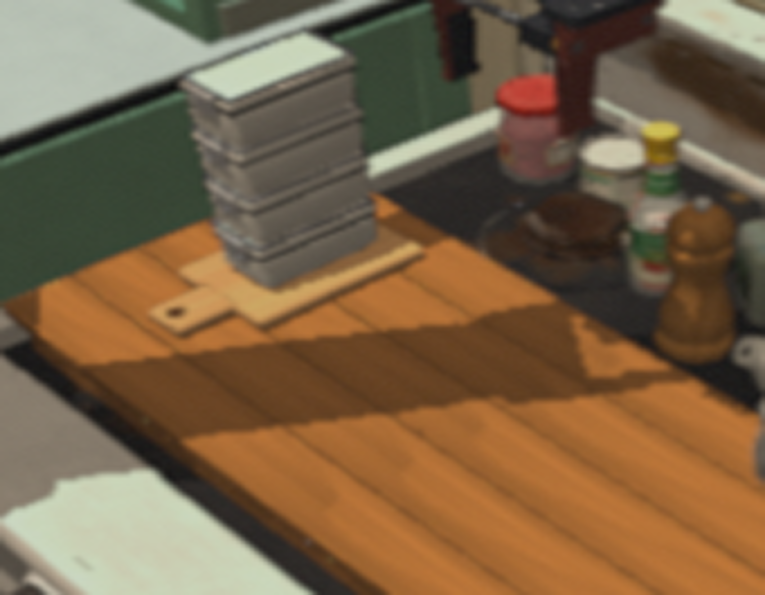

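View pics/t20.png

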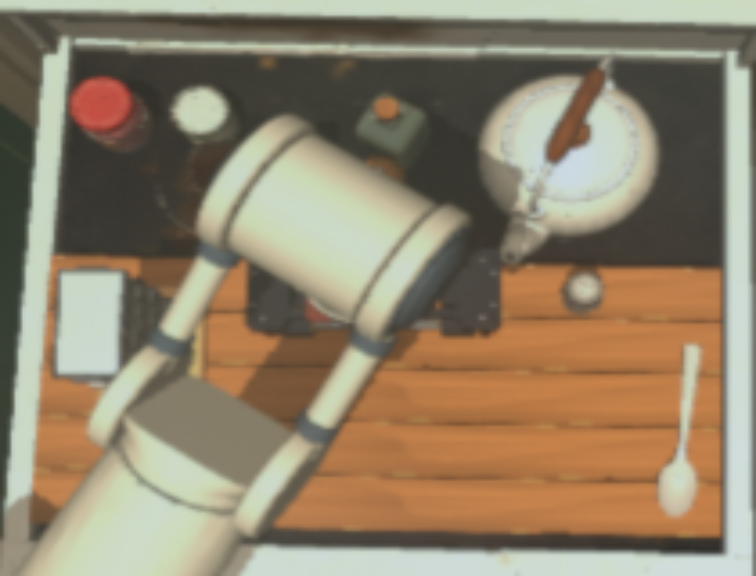

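View pics/w20.png

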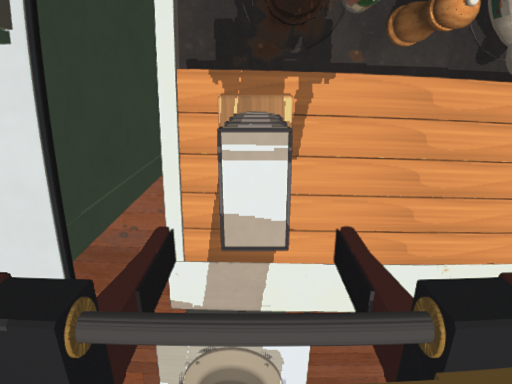

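The four boxes stand in a square column with every joint seated. The top lid is at (0.5314,-0.0357), 0.2815 (expected 0.280), yaw 0.02. The bystanders haven't moved and the gripper is clear of everything, so I'm handing in.

```bash
python3 -c "
from cell import order,monitor
print(monitor.state()['time_s'],monitor.state()['contact_force'].round(2)); print(order.hand_in())"
```

```text
43.8 [0.73 0.82 0.07]
the job is handed in; nothing more can be done
None
```

I lifted and weighed all four boxes present, then stacked them on the board and handed the job in at about 44 s. From bottom to top they weigh about 0.86, 0.62, 0.37 and 0.11 kg.

**Last checks:**
- **Position:** the top lid is about 4 mm from the board's middle, with yaw 0.02 rad. The lower boxes measured 1 to 4 mm off when they were placed.
- **Seating:** the top lid measured 0.2815 m high, against 0.280 m expected. Every box met the one below at the predicted height.
- **Bystanders:** none of those in view had moved in the last pictures. The arm hid the mill and chilli bottle in the final top view, but the scene view shows them standing as before. The wrist force was near zero and the gripper was clear of everything.

**What went wrong or disagreed:**
- **Slipped grasp:** the first try at the 0.37 kg box slipped off without moving it. A lower, firmer grip worked.
- **Knocked box:** the lightest box was knocked about 5 cm aside during the run, so I measured it again before fetching it.
- **Noisy tilt reading:** a depth fit on the third lid suggested a 0.065 rad tilt, just over the 0.06 limit. I discounted it because the same fit gave nonsense on flat surfaces. The scene view shows the column straight, but I have no separate measurement of its tilt.
- **Weak height check:** triangulating the board's corners was imprecise, averaging 0.0655 m against 0.072 m expected. I relied on the depth readings and the contact heights instead.

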